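# Load the platform shaker, cam-lock the clamp and start it

### The arm

A 6-joint arm with a two-finger parallel gripper is mounted at the origin on the work surface. World frame = base frame: x ahead of the robot, y to its left, z up, the work surface at z = 0. Lengths are in m, angles in rad, forces in N, time in s.
With the tool pointing down it reaches from about 0.325 to 0.9 m from the base axis. Payload 6.1 kg.
Tool frame: the origin (TCP) lies midway between the tips of the shut fingers; the grasp point (between the pads) lies 19 mm behind it (ctrl.grip_depth is the distance from the TCP to the grasp point, in m); z points along the fingers, y is the line along which they close (so a half turn about z gives the same grasp; the last joint's range is limited). The gripper opens to 87 mm and grips with 3 to 60 N. Pads are 19 mm wide; open, the fingers measure 117 mm over their backs; the gripper's body (75 mm by 190 mm) begins 51 mm behind the grasp point.
Start: joints at [-1.417, 0.22, 1.526, -0, 1.395, -0.126], TCP at [0.173, -0.601, 0.223] pointing down, gripper open.
Joint ranges: [-2.98, 2.98], [-0.91, 2.08], [0.09, 2.57], [-1.24, 4.39], [0.2, 2.65], [-2.68, 2.68]. Speed limits (rad/s): [2.57, 2.57, 3.01, 3.14, 3.14, 3.14].

### API

Orientations are given as [roll, pitch, yaw] about the fixed x, y, z axes, in that order (R = Rz(yaw) Ry(pitch) Rx(roll)).
In Python, from bench import ctrl gives the robot as it stands. The module is installed in compiled form; this text tells all that it offers.
- The arm moves only by the tool jog_arm, never from a script. Its argument "series" is a list that holds one entry, the list of rows, each a list of 5 numbers: the gripper command: -1 is shut, 1 is fully open, values between are in proportion, then the shift along the tool's x, y, z scaled (see below), then the turn about the tool's z scaled (see below). A call has 1 to 10 rows; each row is the pose to reach, as a shift and turn from the pose commanded when the call began, along the tool's axes at that moment; what a row does not reach only later rows make up. The controller multiplies each number of a shift by 200 mm and each number of a turn by pi/2 rad. A row lasts 1/8 s, in which the tool goes at most 62.5 mm and 10.7 degrees, less where a joint would pass 70% of its speed; a pose out of reach is approached as far as the arm can. A call with a number of a shift or a turn outside -1 to 1 is refused whole. A call with a gripper value outside its range is refused whole. The fingers move at their own pace and stop on an object; "newtons" is the grip in N (left out, the last holds). Time passes only in rows, so rows that repeat a pose let the fingers close. It gives the time, the measured TCP pose, the force, the opening and the grip force at its end, in the units of the state.
- ctrl.state(): the state, without advancing time (a new reading comes with each control period).
- ctrl.read_camera(name): name is "scene" or "top" or "wrist"; returns a dict with "pixels" (420x560x3 uint8, red, green, blue), "z_map" (420x560 float32, m along the optical axis (not along the pixel's ray), 0 where there is no reading), "mtx" (3x3 intrinsics, pixels), "rvec" (rotation vector, rad) and "tvec" (3), from world to camera coordinates, as OpenCV has them; the wrist camera has in their place "tool_from_camera" (4x4, takes a point from camera to tool coordinates, whose origin is the TCP and whose axes are the flange's). Camera axes: x right, y down, z forward; pixel columns grow to the right and rows downward; lengths in m; the calibration is good to about 2 mm. A picture is of the moment at which its call begins: read the wrist's pose just before it.
- ctrl.sign_off(): hands the job in; it is judged then, once.
The state is a dict: "time_s": time; "joint_positions": joint angles; "qd": joint speeds; "tau": joint torques, N m; "tool_pos": TCP position; "ee_rot": TCP orientation; "wrist_force": force on the tool from outside, world axes, zero at the start; "wrist_torque": the same for the moment, N m; "grip_width": finger opening in m; "gripper_force": force on a finger pad.
Only numpy, scipy, OpenCV 4.12 (cv2) and the standard library are available. Lean on these libraries where they do the work, as an engineer would, in place of code of your own. Each camera call takes 0.05 s, during which the arm holds its last target. There are 200 camera calls.

### The job

Take the used red-capped jar out of the shaker and stand it in the blue wash-up tray, and stand every amber white-capped sample jar upright between the rails of the shaker. Then flip the red-knobbed cam lever over its high point until it snaps closed and the bar clamps the jars, and only after that press the yellow start pedal right down to its stop, hold it down for two seconds and let it come up again. Leave the beaker and the flask that stand among the jars where they are.

Things in the scene. Friction and masses are not known exactly. Their poses are not given: they have to be found in the camera images.
- shaker: fixed white platform shaker, 220 mm (its x) by 400 mm (its y), front (-x side) to the robot; origin at the centre of its underside; dark steel platform 66 mm above it. On the platform a clamp channel runs along y: fixed far rail with inner face at x = +25 mm, end stops at y = -110 and +165 mm, blue clamp bar on the near side. Rails, stops and bar stand 25 mm above the platform
- channel (a point): centre of the open clamp channel's floor, on the platform: x = -6, y = +27.5, z = 66 mm in the shaker's frame, same axes. The clamp bar's inner face is at shaker x = -37 mm with the lever open and moves to x = -25 mm as it closes. Five jars fit in a row, for instance 54 mm apart
- lever (a joint): cam lever at the shaker's -y end (rad), axis along shaker y. 0 = open, pointing to shaker -x, 0.45 above level; flips up and over towards +x to 2.3 = closed, 0.39 above level. Over-centre spring: pushes away from the high point at 1.4 to either end; about 6 N at the knob starts it, falling to nothing at the high point; past about 1.5 it snaps closed by itself. It drives the clamp bar, so load jars first
- lever_pivot (a point): point on the lever's pivot axis, in the lever's swing plane; at x = -26, y = -175, z = 96 mm in the shaker's frame. Its axes are the shaker's
- lever_knob (a point): centre of the red ball knob, 26 mm across, on the end of the 12 mm lever rod, 85 mm from the pivot axis; turns with the lever
- pedal (a joint): angle of the sprung start pedal (rad): 0 = up, 0.25 = right down on its stop. About 5 N at the pressing point starts it and about 11 N holds it at the stop; it springs up by itself
- pedal_press (a point): pressing point on the top face of the yellow pedal plate (105 x 72 mm, 6 mm thick), on its centre line, 80 mm from the hinge, about 57 mm above the bench when up and 38 mm when down at the stop
- pedal_base: fixed grey base of the pedal, 120 mm (its x) by 90 mm (its y), origin at the centre of its underside; the pedal hinge lies along its y at x = +50 mm, z = 26 mm, the free end of the plate points to its -x and stands higher than the hinge
- wash_tray: fixed blue open tray, 140 x 140 mm outside, 40 mm high, walls and floor 5 mm thick, origin at the centre of its underside
- used_jar: used sample jar with grey body and red cap: 48 mm across, 66 mm high (straight body to 52 mm, then a cap 42 mm across), about 160 g, heavy foot, origin at the centre of its underside, z along its axis. It starts upright in the shaker's channel
- jar1: amber sample jar with white cap, same size as the used jar: 48 mm across, 66 mm high (straight body to 52 mm, then a cap 42 mm across), about 160 g, heavy foot, origin at the centre of its underside, z along its axis. May be absent
- jar2: amber sample jar with white cap, same size as the used jar: 48 mm across, 66 mm high (straight body to 52 mm, then a cap 42 mm across), about 160 g, heavy foot, origin at the centre of its underside, z along its axis. May be absent
- jar3: amber sample jar with white cap, same size as the used jar: 48 mm across, 66 mm high (straight body to 52 mm, then a cap 42 mm across), about 160 g, heavy foot, origin at the centre of its underside, z along its axis. May be absent
- jar4: amber sample jar with white cap, same size as the used jar: 48 mm across, 66 mm high (straight body to 52 mm, then a cap 42 mm across), about 160 g, heavy foot, origin at the centre of its underside, z along its axis. May be absent
- jar5: amber sample jar with white cap, same size as the used jar: 48 mm across, 66 mm high (straight body to 52 mm, then a cap 42 mm across), about 160 g, heavy foot, origin at the centre of its underside, z along its axis. May be absent
- beaker: bystander to be left alone: empty glass beaker, 54 mm across, 65 mm high, origin at the centre of its underside
- flask: bystander to be left alone: stoppered green conical glass flask, 64 mm across the foot, 90 mm high, standing upright, origin at the centre of its underside

How it is judged:
By the outcome, as a careful person would: the job done as asked, in the order asked, and still so for the second after the job is handed in, with the robot touching nothing.
Of jar1, jar2, jar3, jar4, jar5 only 3 to 5 are there at a start; the rules pass over those that are not, and their reading is None.
At some moment in a run one of jar1, jar2, jar3, jar4, jar5 may be knocked a few centimetres aside while the robot is not near it.
It also fails if it takes over 210 s, if anything falls off the work surface, if the arm or the gripper's body presses on something with over 40 N, if the wrist force passes 120 N, or if a joint passes its speed limit or range.

## Working session

There is one attempt and no reset: what is moved stays moved. The work goes in short steps, Python scripts to look and compute and a tool call to move; the robot and the scene stay as the last step left them, time stands still between calls to the robot, and variables do not carry over. Pictures are saved under pics/ and viewed, at most 14 in all, crops included, and the job is handed in when it is done.

Besides the shell and the picture viewer there is one more tool, called after "Call:" as a command line: name --argument value ..., lists and objects as JSON in quotes. jog_arm: Moves the arm, as the interface text tells. Its arguments: {"type":"object","properties":{"series":{"type":"array","items":{"type":"array","items":{"type":"array","items":{"type":"number"}}}},"newtons":{"type":"number"}},"required":["series"]}

```bash
mkdir -p pics
cat > h.py <<'E'
import numpy as np, cv2
from bench import ctrl
from scipy.spatial.transform import Rotation as Ro
def cam(n):
    s=ctrl.state(); c=ctrl.read_camera(n); c['state']=s
    if n=='wrist':
        T=np.eye(4);T[:3,:3]=Ro.from_euler('xyz',s['ee_rot']).as_matrix();T[:3,3]=s['tool_pos'];c['W']=T@c['tool_from_camera']
    else:
        R=cv2.Rodrigues(np.array(c['rvec'],float))[0];T=np.eye(4);T[:3,:3]=R.T;T[:3,3]=-R.T@np.array(c['tvec'],float).ravel();c['W']=T
    return c
def ray(c,u,v,z):
    d=c['W'][:3,:3]@np.linalg.solve(c['mtx'],[u,v,1.]);o=c['W'][:3,3];return o+d*(z-o[2])/d[2]
def cloud(c):
    h,w=c['z_map'].shape;v,u=np.mgrid[:h,:w];p=np.stack([u,v,np.ones_like(u)],-1)@np.linalg.inv(c['mtx']).T*c['z_map'][...,None]
    return p@c['W'][:3,:3].T+c['W'][:3,3]
def save(c,n): cv2.imwrite('pics/'+n,c['pixels'][:,:,::-1])
E
python3 - <<'E'
from h import *
for n in('top','scene'):
    c=cam(n);save(c,n+'0.png');print(c['W'][:3,3],c['mtx'])
print(ctrl.state())
E
```

```text
[ 0.40538801 -0.01872383  1.18078304] [[399.57618525   0.         289.41723162]
 [  0.         399.57618525 209.15073315]
 [  0.           0.           1.        ]]
[0.9377239  0.68355068 0.8703601 ] [[450.30287939   0.         280.63065463]
 [  0.         450.30287939 203.52935266]
 [  0.           0.           1.        ]]
{'time_s': 0.1, 'joint_positions': array([-1.41711184e+00,  2.21178872e-01,  1.52747584e+00,  7.27538749e-06,
        1.39468245e+00, -1.26114254e-01]), 'qd': array([-0.00039516, -0.00137874, -0.001306  , -0.00066122,  0.00041767,
       -0.00025733]), 'tau': array([ 7.24225138e-04, -4.95943916e+01, -3.88518870e+01,  7.01933401e-02,
        5.15633624e-02, -4.33373282e-05]), 'tool_pos': array([ 0.17250743, -0.60015432,  0.2215381 ]), 'ee_rot': array([-3.13986290e+00, -2.26527809e-04,  2.79797267e-01]), 'wrist_force': array([ 0.16393531, -0.13109358,  0.61143251]), 'wrist_torque': array([ 0.01865335, -0.02186256,  0.00393057]), 'gripper_force': 0.0, 'grip_width': 0.08701138501449505}
```

View pics/top0.png

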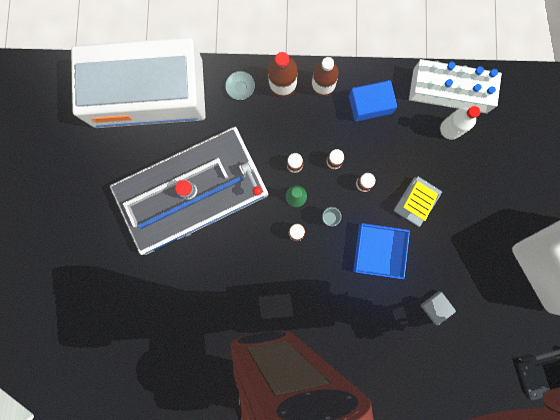

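View pics/scene0.png

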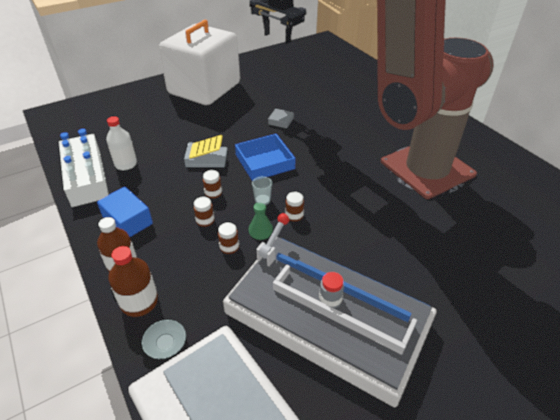

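The top view shows four white caps at (295,162), (336,158), (367,182) and (297,232). The flask is at (297,196) and the beaker at (332,217). The used jar is at (184,188), the lever knob at (258,191), the pedal at (418,201) and the tray at (382,251). Next I'll measure these.

```bash
cat > m.py <<'E'
from h import *
def comps(mask,amin=25):
    n,l,s,ce=cv2.connectedComponentsWithStats(mask.astype(np.uint8));return [(ce[i],s[i,4],l==i) for i in range(1,n) if s[i,4]>=amin]
def jars(c,P,z):
    # caps: flat top at height z, white or red
    hsv=cv2.cvtColor(c['pixels'],cv2.COLOR_RGB2HSV);H,S,V=[hsv[...,i].astype(int) for i in range(3)]
    white=(S<70)&(V>130); red=((H<8)|(H>172))&(S>140)&(V>90)
    out=[]
    for nm,m in(('white',white),('red',red)):
        for ce,a,k in comps(m&(abs(P[...,2]-z)<.008),30):
            cnt=cv2.findContours(k.astype(np.uint8),0,1)[0][0];(u,v),r=cv2.minEnclosingCircle(cnt)
            out.append((nm,ray(c,u,v,z).round(4),a,round(r*np.linalg.norm(ray(c,u+1,v,z)-ray(c,u,v,z))*1e3,1),np.round((u,v))))
    return out
E
python3 - <<'E'
from m import *
c=cam('top');P=cloud(c)
print('bench',np.median(P[330:400,100:200,2]),)
for z in(.066,.132):
    for o in jars(c,P,z):
        if o[2]<600: print(z,o)
hsv=cv2.cvtColor(c['pixels'],cv2.COLOR_RGB2HSV);H,S,V=[hsv[...,i].astype(int) for i in range(3)]
X=P.reshape(-1,3)
def rect(m,nm):
    q=P[m][:,:2].astype(np.float32);r=cv2.minAreaRect(q*1000);print(nm,m.sum(),np.round(r[0],1),np.round(r[1],1),round(r[2],2),'z',np.percentile(P[m][:,2],[5,50,95]).round(3))
roi=np.zeros(H.shape,bool);roi[125:258,105:272]=1
rect(roi&(abs(P[...,2]-.066)<.006),'platform')
rect(roi&(P[...,2]>.03)&(P[...,2]<.075),'body')
blue=(H>100)&(H<125)&(S>150)
rect(roi&blue&(P[...,2]>.08),'bar')
roi2=np.zeros(H.shape,bool);roi2[215:290,345:420]=1
rect(roi2&blue&(P[...,2]>.035),'tray')
yel=(H>22)&(H<36)&(S>150)&(V>120);roi3=np.zeros(H.shape,bool);roi3[165:235,385:450]=1
rect(yel&roi3,'yellow');rect(roi3&(P[...,2]>.008),'pedalall')
m=yel&roi3;A=np.c_[P[m][:,:2],np.ones(m.sum())];print('plane',np.linalg.lstsq(A,P[m][:,2],rcond=None)[0])
red=((H<8)|(H>172))&(S>140)
k=red&roi&(P[...,2]>.1);k[:,:230]=0
print('knob',k.sum(),P[k].mean(0),np.argwhere(k).mean(0)[::-1])
g=(H>50)&(H<90)&(S>100);g[:,:270]=0;g[:,320:]=0
for ce,a,_ in comps(g): print('green',ce,a,ray(c,*ce,.04))
print('beaker',ray(c,332,217,.065),ray(c,332,217,.0))
E
```

```text
bench 1.6112560347281146e-05
0.066 ('white', array([0.8652, 0.351 , 0.066 ]), np.int32(211), np.float64(135.9), array([165.,  86.]))
0.066 ('white', array([ 0.8928, -0.1097,  0.066 ]), np.int32(57), np.float64(33.8), array([324.,  80.]))
0.066 ('white', array([0.8869, 0.0132, 0.066 ]), np.int32(57), np.float64(37.7), array([282.,  81.]))
0.066 ('white', array([ 0.7727, -0.4926,  0.066 ]), np.int32(67), np.float64(32.5), array([458., 124.]))
0.066 ('white', array([ 0.6674, -0.1466,  0.066 ]), np.int32(167), np.float64(20.7), array([336., 157.]))
0.066 ('white', array([ 0.6538, -0.0288,  0.066 ]), np.int32(166), np.float64(20.7), array([295., 160.]))
0.066 ('white', array([0.61  , 0.2381, 0.066 ]), np.int32(30), np.float64(41.1), array([200., 174.]))
0.066 ('white', array([ 0.6013, -0.2356,  0.066 ]), np.int32(170), np.float64(21.2), array([368., 180.]))
0.066 ('white', array([0.5367, 0.3852, 0.066 ]), np.int32(36), np.float64(45.2), array([146., 198.]))
0.066 ('white', array([0.5183, 0.1483, 0.066 ]), np.int32(63), np.float64(73.4), array([230., 206.]))
0.066 ('white', array([ 0.4969,
[... 788 characters left out ...]
ray([183., 188.]))
platform 7629 [563.9 273.5] [206.3 383. ] 27.14 z [0.062 0.066 0.069]
body 9049 [641.1 308.8] [399.7 402.8] 26.11 z [0.053 0.065 0.069]
bar 356 [515.6 177.2] [415.  172.8] 83.24 z [0.084 0.089 0.093]
tray 341 [ 416.2 -188.4] [334.2 139.8] 82.91 z [0.036 0.039 0.043]
yellow 704 [ 468.5 -243. ] [106.  453.7] 28.85 z [0.03  0.046 0.062]
pedalall 1371 [ 467.5 -252.9] [131.8 466.3] 30.63 z [0.009 0.037 0.061]
plane [-0.43449569  1.57779288  0.90495068]
knob 62 [0.55458741 0.06922292 0.14169859] [256.93548387 190.46774194]
green [297.30851064 195.9822695 ] 282 [ 0.55594358 -0.03882921  0.04      ]
beaker [ 0.49563531 -0.13681597  0.065     ] [ 0.50089267 -0.14369543  0.        ]
```

Run:
```python
from m import *
c=cam('top');P=cloud(c);ok=c['z_map']>0
hsv=cv2.cvtColor(c['pixels'],cv2.COLOR_RGB2HSV);H,S,V=[hsv[...,i].astype(int) for i in range(3)]
def rect(m,nm):
    m=(m&ok&(P[...,2]<.16)).astype(np.uint8);n,l,s,_=cv2.connectedComponentsWithStats(m);m=l==1+s[1:,4].argmax()
    q=P[m][:,:2].astype(np.float32);r=cv2.minAreaRect(q*1000);print(nm,m.sum(),np.round(r[0],1),np.round(r[1],1),round(r[2],2),'z',np.percentile(P[m][:,2],[5,50,95]).round(3));return m
def roi(a,b,d,e):
    r=np.zeros(H.shape,bool);r[a:b,d:e]=1;return r
R=roi(120,260,100,272)
rect(R&(P[...,2]>.045)&(P[...,2]<.075),'body')
blue=(H>100)&(H<125)&(S>150)
m=rect(R&blue&(P[...,2]>.075),'bar')
q=P[m][:,:2];print('bar pca',q.mean(0),np.degrees(np.arctan2(*np.linalg.svd(q-q.mean(0),full_matrices=False)[2][0][::-1])))
rect(roi(215,290,345,420)&blue&(P[...,2]>.03),'tray')
r3=roi(165,235,385,450);yel=(H>22)&(H<36)&(S>150)&(V>120)
m=rect(yel&r3,'yellow');rect(r3&(P[...,2]>.012),'pedalall')
A=np.c_[P[m][:,:2],np.ones(m.sum())];print('plane',np.linalg.lstsq(A,P[m][:,2],rcond=None)[0])
# scene cross-check of caps
c=cam('scene');P=cloud(c)
for z in(.066,.132):
    for o in jars(c,P,z):
        if 15<o[3]<26: print('scene',z,o)
```

```text
body 7895 [564.2 272.1] [222.6 400.4] 27.41 z [0.053 0.065 0.069]
bar 358 [525.7 257.8] [ 10.3 301.1] 27.35 z [0.083 0.089 0.092]
bar pca [0.52327186 0.26193255] 117.52265134323783
tray 398 [ 404.4 -284.5] [141.3 140.2] 82.93 z [0.032 0.038 0.042]
yellow 701 [ 550.9 -391.7] [71.5 96.4] 58.32 z [0.03  0.047 0.061]
pedalall 1012 [ 553.  -392.5] [ 87.5 117.2] 57.7 z [0.02  0.042 0.061]
plane [-0.30545219  0.18380826  0.2864602 ]
scene 0.066 ('white', array([ 0.6085, -0.2321,  0.066 ]), np.int32(140), np.float64(20.9), array([211., 176.]))
scene 0.066 ('white', array([ 0.5061, -0.1298,  0.066 ]), np.int32(55), np.float64(25.3), array([261., 184.]))
scene 0.066 ('white', array([ 0.4574, -0.0374,  0.066 ]), np.int32(165), np.float64(20.4), array([294., 198.]))
scene 0.066 ('white', array([ 0.6736, -0.1437,  0.066 ]), np.int32(172), np.float64(21.1), array([202., 204.]))
scene 0.066 ('white', array([ 0.6599, -0.0257,  0.066 ]), np.int32(198), np.float64(20.9), array([227., 230.]))
scene 0.132 ('white', array([ 0.7803, -0.4871,  0.132 ]), np.int32(61), np.float64(17.7), array([116., 130.]))
scene 0.132 ('red', array([0.5645, 0.2691, 0.132 ]), np.int32(301), np.float64(20.5), array([332., 282.]))
```

Call:
jog_arm --series '[[[1,0.2,-0.2,0,-0.1],[1,0.4,-0.4,0,-0.2],[1,0.6,-0.6,0,-0.3],[1,0.75,-0.8,0,-0.4],[1,0.95,-1,0,-0.5],[1,0.95,-1,0,-0.6],[1,0.95,-1,0,-0.7],[1,0.95,-1,0,-0.8],[1,0.95,-1,0,-0.9],[1,0.95,-1,0,-0.9]]]'

```text
time_s: 1.5
tool_pos: [0.3, -0.3559, 0.2225]
ee_rot: [3.142, -0.0, 1.692]
wrist_force: [0.4, -0.8, 0.4]
grip_width: 0.0871
gripper_force: 0.0
```

Call:
jog_arm --series '[[[1,0.25,0.25,0,-0.1],[1,0.5,0.5,0,-0.2],[1,0.75,0.75,0,-0.226],[1,0.9,0.95,0,-0.226],[1,0.9,0.95,0,-0.226]]]'

```text
time_s: 2.12
tool_pos: [0.4682, -0.1512, 0.2226]
ee_rot: [3.141, -0.0, 2.05]
wrist_force: [-0.4, -0.4, -0.6]
grip_width: 0.0869
gripper_force: 0.0
```

Call:
jog_arm --series '[[[1,0.25,0.25,0,0],[1,0.5,0.5,0,0],[1,0.75,0.75,0,0],[1,1,0.9,0,0],[1,1,0.9,0,0]]]'

```text
time_s: 2.75
tool_pos: [0.5343, 0.1084, 0.2223]
ee_rot: [-3.141, -0.0, 2.049]
wrist_force: [-0.3, -0.6, 0.1]
grip_width: 0.0868
gripper_force: 0.0
```

```bash
cat > go.py <<'E'
from m import *
def need(p,s=None):
    s=s or ctrl.state();R=Ro.from_euler('xyz',s['ee_rot']).as_matrix();d=R.T@(np.array(p)-s['tool_pos']);return (d/.2).round(3)
E
python3 - <<'E'
from go import *
s=ctrl.state();print(s['time_s'],s['tool_pos'],s['ee_rot'],need([.56,.268,.2]))
c=cam('wrist');save(c,'w1.png');print(c['tool_from_camera'].round(3),c['mtx'])
E
```

```text
2.75 [0.53427025 0.1083811  0.22231133] [-3.14119082e+00 -3.81282066e-04  2.04879624e+00] [0.649 0.481 0.112]
[[ 0.    -0.962 -0.275  0.076]
 [ 1.     0.     0.001  0.   ]
 [-0.001 -0.275  0.962 -0.163]
 [ 0.     0.     0.     1.   ]] [[346.60041251   0.         276.75774731]
 [  0.         346.60041251 208.32890146]
 [  0.           0.           1.        ]]
```

View pics/w1.png

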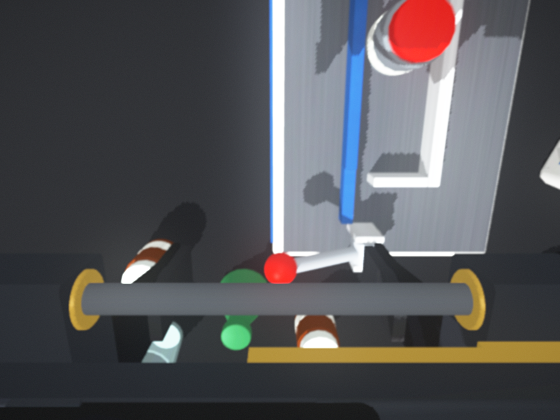

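The red cap is at (422,30), the knob at (280,268), and the shaker edges run vertically, so the tool's yaw matches the shaker's. Next I'll measure the cap from here.

```bash
cat >> m.py <<'E'
def caps(c,z,lo=17,hi=24):
    "caps of radius ~21 mm at top height z, by colour contour only"
    hsv=cv2.cvtColor(c['pixels'],cv2.COLOR_RGB2HSV);H,S,V=[hsv[...,i].astype(int) for i in range(3)];P=cloud(c);out=[]
    for nm,m in(('white',(S<70)&(V>130)),('red',((H<8)|(H>172))&(S>140)&(V>90))):
        for ce,a,k in comps(m&(abs(P[...,2]-z)<.006)&(c['z_map']>0),60):
            q=P[k];w=np.array([ray(c,u,v,z)[:2] for v,u in np.argwhere(k)]);(x,y),r=cv2.minEnclosingCircle((w*1000).astype(np.float32))
            if lo<r<hi: out.append((nm,np.round([x,y],1),'mean',(w.mean(0)*1000).round(1),round(r,1),'z',round(float(np.median(q[:,2])),4)))
    return out
E
python3 - <<'E'
from go import *
c=cam('wrist')
for z in(.066,.132):print(z,*caps(c,z),sep='\n')
P=cloud(c)
for u,v in((330,150),(310,60),(500,100),(348,200),(356,40),(420,180),(432,120)):print(u,v,P[v,u].round(4))
# bar / rail edges on plane z=.091
for u,v in((349,100),(363,100),(343,210),(353,210),(432,170),(450,60),(395,178),(395,186)):print(u,v,ray(c,u,v,.091).round(4))
print('front edge top',ray(c,285,60,.066).round(4),ray(c,285,240,.066).round(4))
E
```

```text
0.066
('white', array([446.7, -30.8]), 'mean', array([444.2, -30.3]), 18.4, 'z', 0.0662)
('white', array([651.8, -21. ]), 'mean', array([649.6, -16.3]), 18.9, 'z', 0.066)
0.132
('red', array([560.6, 265.4]), 'mean', array([560.9, 265.3]), 21.5, 'z', 0.1326)
330 150 [0.5587 0.1678 0.0684]
310 60 [0.506  0.2258 0.0678]
500 100 [0.6699 0.2743 0.0665]
348 200 [0.5912 0.1375 0.0874]
356 40 [0.5303 0.2516 0.0896]
420 180 [0.6356 0.1819 0.0922]
432 120 [0.6179 0.2289 0.088 ]
349 100 [0.5481 0.2104 0.091 ]
363 100 [0.5582 0.2157 0.091 ]
343 210 [0.5908 0.128  0.091 ]
353 210 [0.5987 0.1321 0.091 ]
432 170 [0.6404 0.1939 0.091 ]
450 60 [0.6033 0.2729 0.091 ]
395 178 [0.616  0.1734 0.091 ]
395 186 [0.6198 0.1675 0.091 ]
front edge top [0.4871 0.2162 0.066 ] [0.5635 0.0712 0.066 ]
```

Run:
```python
from go import *
print(need([.5605,.2655,.097]))
```

```text
[0.643 0.481 0.626]
```

Call:
jog_arm --series '[[[1,0.22,0.16,0,0],[1,0.43,0.32,0,0],[1,0.643,0.481,0,0],[1,0.643,0.481,0.2,0],[1,0.643,0.481,0.4,0],[1,0.643,0.481,0.55,0],[1,0.643,0.481,0.625,0],[1,0.643,0.481,0.625,0]]]'

```text
time_s: 3.85
tool_pos: [0.5606, 0.263, 0.0967]
ee_rot: [-3.139, 0.0, 2.046]
wrist_force: [0.5, 0.1, 0.4]
grip_width: 0.0872
gripper_force: 0.0
```

Call:
jog_arm --series '[[[-1,0,0,0,0],[-1,0,0,0,0],[-1,0,0,0,0],[-1,0,0,0,0],[-1,0,0,0,0],[-1,0,0,0,0]]]' --newtons 25

```text
time_s: 4.6
tool_pos: [0.561, 0.2649, 0.0979]
ee_rot: [3.141, -0.0, 2.049]
wrist_force: [-0.1, 0.9, 1.5]
grip_width: 0.0471
gripper_force: 25.0
```

Call:
jog_arm --series '[[[-1,0,0,-0.2,0],[-1,0,0,-0.4,0],[-1,0,0,-0.6,0],[-1,-0.2,-0.18,-0.65,0],[-1,-0.4,-0.37,-0.65,0],[-1,-0.6,-0.56,-0.65,0],[-1,-0.8,-0.75,-0.65,0],[-1,-1,-0.93,-0.65,0]]]'

```text
time_s: 5.6
tool_pos: [0.4864, 0.0001, 0.2271]
ee_rot: [-3.141, -0.0, 2.049]
wrist_force: [-0.3, -1.3, -1.6]
grip_width: 0.0471
gripper_force: 25.0
```

Call:
jog_arm --series '[[[-1,-0.2,-0.18,0,0],[-1,-0.4,-0.37,0,0],[-1,-0.6,-0.56,0,0],[-1,-0.8,-0.75,0,0],[-1,-0.93,-0.93,0,0],[-1,-0.93,-0.93,0,0]]]'

```text
time_s: 6.35
tool_pos: [0.4062, -0.2513, 0.2271]
ee_rot: [-3.141, -0.001, 2.044]
wrist_force: [0.4, 1.1, -1.2]
grip_width: 0.0475
gripper_force: 25.0
```

Run:
```python
from go import *
s=ctrl.state();print(s['tool_pos'],s['ee_rot'],s['gripper_force'],need([.407,-.283,.04]))
c=cam('scene');save(c,'s2.png')
c=cam('wrist');save(c,'w2.png')
P=cloud(c);hsv=cv2.cvtColor(c['pixels'],cv2.COLOR_RGB2HSV);m=(hsv[...,0]>100)&(hsv[...,0]<125)&(hsv[...,1]>150)&(P[...,2]>.033)&(P[...,2]<.045)&(c['z_map']>0)
print(m.sum(),P[m].min(0),P[m].max(0),cv2.minAreaRect((P[m][:,:2]*1000).astype(np.float32)))
```

```text
[ 0.40621387 -0.25126631  0.22705337] [-3.14054402e+00 -6.92194787e-04  2.04392478e+00] 24.99933421611786 [-0.144 -0.068  0.935]
798 [ 0.32948957 -0.35125043  0.03300184] [ 0.48423227 -0.20829968  0.04202504] ((407.1648864746094, -285.69195556640625), (140.1662139892578, 140.30767822265625), 83.26197052001953)
```

View pics/w2.png

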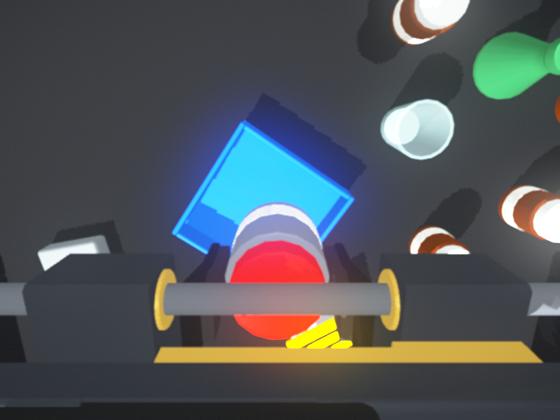

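The jar is held upright and the tray corners show at (245,122), (352,199) and (175,235). The tray centre comes out at (0.407, -0.2855).

Call:
jog_arm --series '[[[-1,-0.154,-0.074,0.15,0],[-1,-0.154,-0.074,0.4,0],[-1,-0.154,-0.074,0.65,0],[-1,-0.154,-0.074,0.8,0],[-1,-0.154,-0.074,0.87,0],[-1,-0.154,-0.074,0.92,0],[-1,-0.154,-0.074,0.945,0],[-1,-0.154,-0.074,0.945,0],[-1,-0.154,-0.074,0.945,0]]]'

```text
time_s: 7.58
tool_pos: [0.4094, -0.2838, 0.0395]
ee_rot: [3.141, 0.002, 2.048]
wrist_force: [-0.2, -0.1, -1.1]
grip_width: 0.0471
gripper_force: 25.0
```

Call:
jog_arm --series '[[[0.5,0,0,0,0],[0.5,0,0,0,0],[0.5,0,0,0,0],[0.5,0,0,0,0],[0.5,0,0,-0.1,0],[0.5,0,0,-0.3,0],[0.5,0,0,-0.6,0],[0.5,0,0,-0.9,0],[0.5,0,0,-0.9,0]]]'

```text
time_s: 8.7
tool_pos: [0.4115, -0.2858, 0.2248]
ee_rot: [3.138, 0.011, 2.049]
wrist_force: [-0.2, 0.2, -0.6]
grip_width: 0.0654
gripper_force: 0.0
```

```bash
cat > look.py <<'E'
from go import *
s=ctrl.state();print(s['time_s'],s['tool_pos'],s['ee_rot'])
import sys
for n in('top','wrist','scene'):
    c=cam(n)
    for z in(.066,.071,.132):
        for o in caps(c,z):
            if z!=.071 or o[0]=='red': print(n,z,*o)
E
python3 look.py
```

```text
8.7 [ 0.41150842 -0.28577009  0.22483724] [3.13790578 0.01081815 2.04857398]
top 0.066 white [ 667.2 -147.3] mean [ 667.8 -146.9] 21.1 z 0.0654
top 0.066 white [653.9 -29. ] mean [654.  -28.7] 20.9 z 0.0649
top 0.066 white [ 601.6 -235.6] mean [ 601.8 -235.6] 21.2 z 0.0648
top 0.066 white [452.3 -39. ] mean [452.7 -38.8] 20.6 z 0.0649
top 0.066 red [ 406.5 -281. ] mean [ 406.8 -281.6] 21.2 z 0.0691
top 0.071 red [ 406.7 -280.5] mean [ 406.5 -280.6] 20.5 z 0.0698
wrist 0.066 white [ 603.1 -237.1] mean [ 602.1 -235.5] 22.7 z 0.0665
scene 0.066 white [458.1 -38.6] mean [457.2 -37.9] 23.7 z 0.0662
scene 0.066 white [ 671.7 -144.8] mean [ 673.2 -145.6] 23.8 z 0.0663
scene 0.066 white [659.3 -28.2] mean [659.2 -27.8] 22.5 z 0.0666
```

Run:
```python
from go import *
print(need([.603,-.236,.033]))
```

```text
[-0.24   0.972  0.922]
```

Call:
jog_arm --series '[[[0.8,-0.06,0.24,0,0],[0.8,-0.12,0.49,0,0],[0.8,-0.18,0.73,0.1,0],[0.8,-0.24,0.97,0.25,0],[0.8,-0.24,0.97,0.5,0],[0.8,-0.24,0.97,0.75,0],[0.8,-0.24,0.97,0.9,0],[0.8,-0.24,0.97,0.92,0],[0.8,-0.24,0.97,0.92,0]]]'

```text
time_s: 9.98
tool_pos: [0.6028, -0.2366, 0.0341]
ee_rot: [-3.141, -0.001, 2.048]
wrist_force: [0.0, -0.1, 0.3]
grip_width: 0.0784
gripper_force: 0.0
```

Call:
jog_arm --series '[[[-1,0,0,0,0],[-1,0,0,0,0],[-1,0,0,0,0],[-1,0,0,0,0],[-1,0,0,0,0]]]'

```text
time_s: 10.6
tool_pos: [0.6037, -0.2368, 0.0352]
ee_rot: [3.141, 0.001, 2.048]
wrist_force: [0.6, -0.1, 2.5]
grip_width: 0.0473
gripper_force: 25.0
```

Call:
jog_arm --series '[[[-1,0,0,-0.25,0],[-1,0,0,-0.5,0],[-1,0,0,-0.8,0],[-1,0.1,0,-1,0],[-1,0.35,0,-1,0],[-1,0.6,0,-1,0],[-1,0.85,0,-1,0],[-1,1,0,-1,0]]]'

```text
time_s: 11.6
tool_pos: [0.5095, -0.0571, 0.2337]
ee_rot: [-3.14, -0.001, 2.05]
wrist_force: [0.6, -1.0, -1.5]
grip_width: 0.0475
gripper_force: 25.0
```

Call:
jog_arm --series '[[[-1,0.2,0.2,0,0],[-1,0.4,0.4,0,0],[-1,0.6,0.6,0,0],[-1,0.8,0.8,0,0],[-1,1,1,0,0],[-1,1,1,0,0]]]'

```text
time_s: 12.35
tool_pos: [0.5964, 0.2141, 0.2329]
ee_rot: [-3.14, -0.001, 2.053]
wrist_force: [-0.7, -0.2, -1.0]
grip_width: 0.0475
gripper_force: 25.0
```

Run:
```python
from go import *
s=ctrl.state();print(s['tool_pos'],s['ee_rot'],s['gripper_force'],need([.5037,.3899,.101]))
c=cam('wrist');save(c,'w3.png')
P=cloud(c);ex=np.array([.888,.460]);ey=np.array([-.460,.888]);ok=c['z_map']>0
A=P[...,:2]@ex;B=P[...,:2]@ey
hi=ok&(abs(P[...,2]-.091)<.006)
for b in(-.09,-.05,-.01,.03,.07,.11):
    k=hi&(abs(B-b)<.01);a=np.sort(A[k]);h,e=np.histogram(a,np.arange(.55,.72,.003));print(b,[(round(x,3),int(n)) for x,n in zip(e,h) if n>5])
for a in(.61,.63,.645):
    k=hi&(abs(A-a)<.006);h,e=np.histogram(B[k],np.arange(-.2,.22,.003));print(a,[(round(x,3),int(n)) for x,n in zip(e,h) if n>5])
```

```text
[0.59638529 0.21412892 0.23293454] [-3.13993910e+00 -1.41310184e-03  2.05318711e+00] 24.999739229679108 [ 0.993 -0.002  0.661]
-0.09 [(np.float64(0.58), 17), (np.float64(0.583), 65), (np.float64(0.586), 67), (np.float64(0.589), 75), (np.float64(0.592), 20), (np.float64(0.652), 29), (np.float64(0.655), 66), (np.float64(0.658), 72), (np.float64(0.661), 69)]
-0.05 [(np.float64(0.58), 9), (np.float64(0.583), 82), (np.float64(0.586), 76), (np.float64(0.589), 79), (np.float64(0.592), 27), (np.float64(0.652), 24), (np.float64(0.655), 80), (np.float64(0.658), 78), (np.float64(0.661), 72), (np.float64(0.664), 10)]
-0.01 [(np.float64(0.58), 13), (np.float64(0.583), 83), (np.float64(0.586), 86), (np.float64(0.589), 84), (np.float64(0.592), 27), (np.float64(0.652), 37), (np.float64(0.655), 87), (np.float64(0.658), 90), (np.float64(0.661), 86), (np.float64(0.664), 10)]
0.03 [(np.float64(0.58), 17), (np.float64(0.583), 97), (np.float64(0.586), 96), (np.float64(0.589), 101), (np.float64(0.592), 31), (np.float64(0.652), 38), (np.float64(0.655), 100), (np.float64(0.658), 94), (np.float64(0.661), 103), (np.float64(0.664), 8)]
0.07 [(np.float64(0.58), 14), (np.float64(0.583), 80), (np.float64(0.586), 79), (np.float64(0.589), 79), (np.float64(0.592), 30), (np.float64(0.652), 30), (np.float64(0.655), 80), (np.float64(0.658), 80), (np.float64(0.661), 84)]
0.11 []
0.61 []
0.63 []
0.645 []
```

View pics/w3.png

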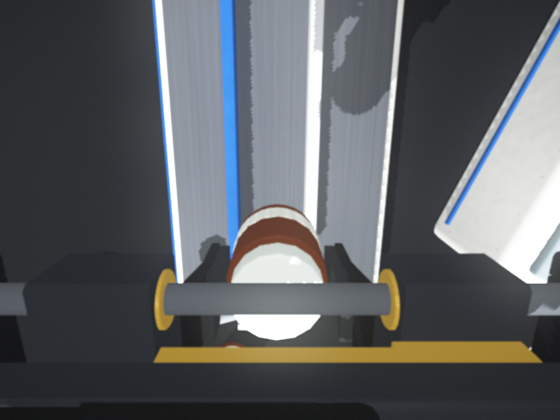

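Run:
```python
from go import *
s=ctrl.state();print(s['tool_pos'],need([.5022,.3863,.101]))
```

```text
[0.59617052 0.21200103 0.2330512 ] [ 0.99  -0.012  0.661]
```

Call:
jog_arm --series '[[[-1,0.25,-0.012,0,0],[-1,0.5,-0.012,0,0],[-1,0.75,-0.012,0,0],[-1,0.99,-0.012,0.1,0],[-1,0.99,-0.012,0.3,0],[-1,0.99,-0.012,0.48,0],[-1,0.99,-0.012,0.58,0],[-1,0.99,-0.012,0.63,0],[-1,0.99,-0.012,0.655,0],[-1,0.99,-0.012,0.655,0]]]'

```text
time_s: 13.65
tool_pos: [0.5045, 0.3853, 0.1044]
ee_rot: [3.14, -0.0, 2.048]
wrist_force: [-0.8, -0.2, -1.7]
grip_width: 0.0475
gripper_force: 25.0
```

Call:
jog_arm --series '[[[0.5,0,0,0,0],[0.5,0,0,0,0],[0.5,0,0,0,0],[0.5,0,0,0,0],[0.5,0,0,-0.1,0],[0.5,0,0,-0.3,0],[0.5,0,0,-0.55,0],[0.5,-0.3,0,-0.6,0],[0.5,-0.6,-0.2,-0.6,0],[0.5,-1,-0.5,-0.6,0]]]'

```text
time_s: 14.9
tool_pos: [0.5149, 0.2065, 0.2255]
ee_rot: [3.139, 0.001, 2.049]
wrist_force: [0.6, -1.3, 0.6]
grip_width: 0.0651
gripper_force: 0.0
```

```bash
python3 look.py
python3 - <<'E'
from go import *
c=cam('wrist');save(c,'w4.png')
for z in(.132,):print(caps(c,z))
print(need([.656,-.028,.033]),need([.656,-.028,.2]))
E
```

```text
14.9 [0.51491041 0.20651812 0.22551788] [3.13911940e+00 8.95031589e-04 2.04893413e+00]
top 0.066 white [ 667.7 -147. ] mean [ 667.9 -147. ] 20.7 z 0.065
top 0.066 white [654.2 -28.9] mean [654.1 -28.8] 20.6 z 0.0653
top 0.066 white [452.3 -39. ] mean [452.4 -38.9] 20.6 z 0.0652
top 0.066 red [ 406.2 -281. ] mean [ 406.2 -280.9] 21.1 z 0.0696
top 0.071 red [ 406.2 -280.3] mean [ 406.5 -280.2] 20.5 z 0.0701
top 0.132 white [498.1 380.7] mean [496.6 380.6] 18.4 z 0.1313
wrist 0.066 white [784.  272.6] mean [783.8 270.1] 21.2 z 0.0654
scene 0.066 white [458.2 -38.5] mean [458.3 -38.9] 23.8 z 0.0664
scene 0.066 white [ 671.8 -145.1] mean [ 673.2 -145.4] 23.6 z 0.0664
scene 0.066 white [660.1 -26.9] mean [659.3 -27.9] 23.8 z 0.0664
scene 0.071 red [ 411.1 -278.9] mean [ 411.6 -279.8] 23.8 z 0.071
scene 0.132 white [506.7 385.7] mean [506.9 384.9] 22.7 z 0.1328
[]
[-1.369  0.086  0.962] [-1.369  0.088  0.127]
```

View pics/w4.png

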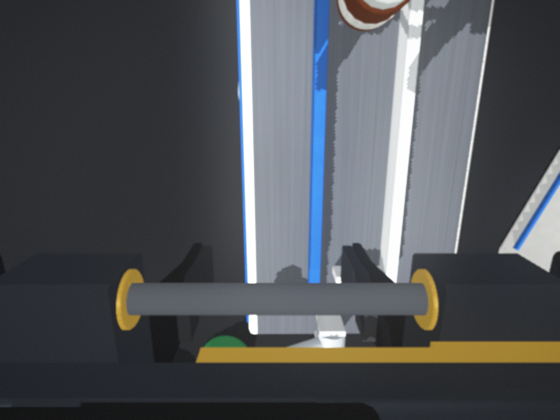

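The first amber jar stands upright at (370,10), between the bar and the rail. Next is the jar at (0.656, -0.028).

Call:
jog_arm --series '[[[0.8,-0.25,0.09,0,0],[0.8,-0.5,0.09,0,0],[0.8,-0.75,0.09,0,0],[0.8,-1,0.09,0,0],[0.8,-1,0.09,0,0]]]'

```text
time_s: 15.72
tool_pos: [0.6243, 0.0371, 0.224]
ee_rot: [3.141, 0.001, 2.046]
wrist_force: [-0.6, 1.2, -0.3]
grip_width: 0.0783
gripper_force: 0.0
```

Call:
jog_arm --series '[[[0.65,-0.2,0,0,0],[0.65,-0.37,0,0.1,0],[0.65,-0.37,0,0.25,0],[0.65,-0.37,0,0.5,0],[0.65,-0.37,0,0.75,0],[0.65,-0.37,0,0.9,0],[0.65,-0.37,0,0.96,0],[0.65,-0.37,0,0.96,0]]]'

```text
time_s: 16.73
tool_pos: [0.6565, -0.0256, 0.0315]
ee_rot: [-3.141, -0.001, 2.05]
wrist_force: [-0.3, -0.5, 0.6]
grip_width: 0.072
gripper_force: 0.0
```

Call:
jog_arm --series '[[[-1,0,0,0,0],[-1,0,0,0,0],[-1,0,0,0,0],[-1,0,0,0,0],[-1,0,0,0,0]]]'

```text
time_s: 17.35
tool_pos: [0.657, -0.0272, 0.0326]
ee_rot: [3.141, 0.001, 2.048]
wrist_force: [-0.8, 0.5, 5.0]
grip_width: 0.0474
gripper_force: 25.0
```

Call:
jog_arm --series '[[[-1,0,0,-0.25,0],[-1,0,0,-0.5,0],[-1,0,0,-0.8,0],[-1,0.1,0,-1,0],[-1,0.35,0.06,-1,0],[-1,0.6,0.12,-1,0],[-1,0.85,0.18,-1,0],[-1,1,0.26,-1,0],[-1,1,0.26,-1,0]]]'

```text
time_s: 18.48
tool_pos: [0.6097, 0.1771, 0.2307]
ee_rot: [-3.141, -0.001, 2.052]
wrist_force: [-0.1, -0.3, -2.0]
grip_width: 0.0473
gripper_force: 25.0
```

Run:
```python
from go import *
s=ctrl.state();print(s['tool_pos'],s['gripper_force'],need([.5339,.325,.101]))
```

```text
[0.60971107 0.1770628  0.23074717] 24.99982237815857 [0.831 0.007 0.65 ]
```

Call:
jog_arm --series '[[[-1,0.25,0,0,0],[-1,0.5,0,0,0],[-1,0.75,0,0,0],[-1,0.845,0,0.1,0],[-1,0.845,0,0.3,0],[-1,0.845,0,0.48,0],[-1,0.845,0,0.58,0],[-1,0.845,0,0.63,0],[-1,0.845,0,0.65,0],[-1,0.845,0,0.65,0]]]'

```text
time_s: 19.73
tool_pos: [0.5337, 0.3248, 0.1025]
ee_rot: [3.14, 0.0, 2.048]
wrist_force: [0.2, -0.7, -1.9]
grip_width: 0.0476
gripper_force: 25.0
```

Call:
jog_arm --series '[[[0.5,0,0,0,0],[0.5,0,0,0,0],[0.5,0,0,0,0],[0.5,0,0,0,0],[0.5,0,0,-0.1,0],[0.5,0,0,-0.3,0],[0.5,0,0,-0.55,0],[0.5,-0.3,0,-0.6,0],[0.5,-0.6,0,-0.6,0],[0.5,-1,0,-0.6,0]]]'

```text
time_s: 20.98
tool_pos: [0.6179, 0.1615, 0.224]
ee_rot: [3.139, 0.001, 2.05]
wrist_force: [0.0, 0.3, -0.4]
grip_width: 0.0651
gripper_force: 0.0
```

```bash
python3 look.py
python3 - <<'E'
from go import *
print(need([.67,-.146,.033]))
E
```

```text
20.975 [0.617933   0.16145929 0.22401818] [3.13878613e+00 8.75258701e-04 2.04956489e+00]
top 0.066 white [ 667.4 -147.2] mean [ 667.8 -146.9] 20.9 z 0.0646
top 0.066 white [452.3 -39.1] mean [452.5 -38.8] 20.6 z 0.0648
top 0.066 red [ 406.2 -281. ] mean [ 405.9 -281.4] 21.1 z 0.0695
top 0.071 red [ 406.2 -279.9] mean [ 406.7 -280.3] 20.9 z 0.0699
scene 0.066 white [ 671.8 -144.8] mean [ 673.4 -145.5] 23.9 z 0.0662
scene 0.132 white [536.8 322.8] mean [537.  323.5] 22.7 z 0.1328
scene 0.132 white [508.  385.1] mean [507.1 384.8] 23.4 z 0.1328
[-1.477 -0.467  0.951]
```

Call:
jog_arm --series '[[[0.8,-0.25,-0.1,0,0],[0.8,-0.5,-0.2,0,0],[0.8,-0.75,-0.35,0,0],[0.8,-1,-0.467,0,0],[0.8,-1,-0.467,0,0]]]'

```text
time_s: 21.75
tool_pos: [0.6259, -0.0606, 0.2227]
ee_rot: [3.141, 0.001, 2.045]
wrist_force: [0.5, 1.0, 0.6]
grip_width: 0.0783
gripper_force: 0.0
```

Call:
jog_arm --series '[[[0.8,-0.25,0,0,0],[0.8,-0.477,0,0.05,0],[0.8,-0.477,0,0.25,0],[0.8,-0.477,0,0.5,0],[0.8,-0.477,0,0.75,0],[0.8,-0.477,0,0.9,0],[0.8,-0.477,0,0.945,0],[0.8,-0.477,0,0.945,0]]]'

```text
time_s: 22.75
tool_pos: [0.6702, -0.1414, 0.0332]
ee_rot: [3.141, -0.0, 2.05]
wrist_force: [-0.4, -0.0, -0.1]
grip_width: 0.0786
gripper_force: 0.0
```

Call:
jog_arm --series '[[[-1,0,0,0,0],[-1,0,0,0,0],[-1,0,0,0,0],[-1,0,0,0,0],[-1,0,0,0,0]]]'

```text
time_s: 23.38
tool_pos: [0.6698, -0.143, 0.0331]
ee_rot: [3.142, 0.0, 2.048]
wrist_force: [-1.0, -0.6, 3.4]
grip_width: 0.0473
gripper_force: 25.0
```

Call:
jog_arm --series '[[[-1,0,0,-0.25,0],[-1,0,0,-0.5,0],[-1,0,0,-0.8,0],[-1,0.1,0.1,-1,0],[-1,0.35,0.2,-1,0],[-1,0.6,0.3,-1,0],[-1,0.85,0.4,-1,0],[-1,1,0.47,-1,0],[-1,1,0.47,-1,0]]]'

```text
time_s: 24.5
tool_pos: [0.6604, 0.0812, 0.2317]
ee_rot: [-3.141, -0.001, 2.052]
wrist_force: [-0.9, -0.2, -1.2]
grip_width: 0.0473
gripper_force: 25.0
```

Call:
jog_arm --series '[[[-1,0.2,0,0,0],[-1,0.4,0,0,0],[-1,0.6,0,0,0],[-1,0.8,0,0,0],[-1,0.8,0,0,0]]]'

```text
time_s: 25.12
tool_pos: [0.5864, 0.2217, 0.232]
ee_rot: [-3.141, -0.001, 2.051]
wrist_force: [0.4, -1.1, -1.2]
grip_width: 0.0474
gripper_force: 25.0
```

Run:
```python
from go import *
s=ctrl.state();print(s['tool_pos'],s['gripper_force'],need([.5654,.2642,.102]))
```

```text
[0.58639978 0.22173752 0.23202388] 24.99988317489624 [0.236 0.006 0.65 ]
```

Call:
jog_arm --series '[[[-1,0.24,0,0,0],[-1,0.24,0,0.2,0],[-1,0.24,0,0.4,0],[-1,0.24,0,0.52,0],[-1,0.24,0,0.6,0],[-1,0.24,0,0.64,0],[-1,0.24,0,0.655,0],[-1,0.24,0,0.655,0]]]'

```text
time_s: 26.12
tool_pos: [0.5662, 0.2629, 0.1024]
ee_rot: [3.14, 0.0, 2.048]
wrist_force: [0.2, -0.4, -1.8]
grip_width: 0.0477
gripper_force: 25.0
```

Call:
jog_arm --series '[[[0.5,0,0,0,0],[0.5,0,0,0,0],[0.5,0,0,0,0],[0.5,0,0,0,0],[0.5,0,0,-0.1,0],[0.5,0,0,-0.3,0],[0.5,0,0,-0.55,0],[0.5,-0.3,-0.2,-0.6,0],[0.5,-0.6,-0.4,-0.6,0],[0.5,-1,-0.6,-0.6,0]]]'

```text
time_s: 27.38
tool_pos: [0.5514, 0.0753, 0.2237]
ee_rot: [3.139, 0.001, 2.05]
wrist_force: [1.0, 0.2, -0.6]
grip_width: 0.0656
gripper_force: 0.0
```

```bash
python3 look.py
python3 - <<'E'
from go import *
print(need([.455,-.0385,.033]))
E
```

```text
27.375 [0.55141279 0.07531754 0.22369794] [3.13900269e+00 1.42216015e-03 2.04968385e+00]
top 0.066 white [452.3 -39. ] mean [452.7 -38.8] 20.6 z 0.0652
top 0.066 red [ 407.2 -281. ] mean [ 406.7 -281.6] 20.9 z 0.0693
top 0.071 red [ 406.8 -280. ] mean [ 406.5 -280.4] 20.7 z 0.0696
top 0.132 white [532.3 321.7] mean [532.3 321.9] 21.2 z 0.1316
top 0.132 white [502.7 383.8] mean [502.6 383.8] 21.1 z 0.1319
wrist 0.066 white [455.5 -37.7] mean [455.8 -36.5] 22.0 z 0.0664
scene 0.071 red [ 411.2 -278.9] mean [ 411.7 -279.3] 23.8 z 0.0713
scene 0.132 white [570.1 260.2] mean [570.7 259.4] 23.0 z 0.1327
scene 0.132 white [536.8 322.8] mean [536.9 323.3] 22.7 z 0.1327
scene 0.132 white [507.3 384.7] mean [507.1 384.9] 22.5 z 0.1328
[-0.279 -0.689  0.95 ]
```

Call:
jog_arm --series '[[[0.65,-0.1,-0.24,0,0],[0.65,-0.2,-0.48,0,0],[0.65,-0.28,-0.69,0,0],[0.65,-0.28,-0.69,0.15,0],[0.65,-0.28,-0.69,0.4,0],[0.65,-0.28,-0.69,0.65,0],[0.65,-0.28,-0.69,0.85,0],[0.65,-0.28,-0.69,0.945,0],[0.65,-0.28,-0.69,0.945,0]]]'

```text
time_s: 28.65
tool_pos: [0.4538, -0.0351, 0.0316]
ee_rot: [-3.14, -0.002, 2.05]
wrist_force: [0.2, 0.1, 0.2]
grip_width: 0.0717
gripper_force: 0.0
```

Call:
jog_arm --series '[[[-1,0,0,0,0],[-1,0,0,0,0],[-1,0,0,0,0],[-1,0,0,0,0],[-1,0,0,0,0]]]'

```text
time_s: 29.28
tool_pos: [0.4552, -0.0367, 0.0333]
ee_rot: [3.141, 0.001, 2.048]
wrist_force: [-2.0, 0.1, 6.4]
grip_width: 0.0475
gripper_force: 25.0
```

Call:
jog_arm --series '[[[-1,0,0,-0.25,0],[-1,0,0,-0.5,0],[-1,0,0,-0.8,0],[-1,0.1,0.2,-1,0],[-1,0.3,0.4,-1,0],[-1,0.5,0.6,-1,0],[-1,0.6,0.8,-1,0],[-1,0.6,1,-1,0],[-1,0.6,1,-1,0]]]'

```text
time_s: 30.4
tool_pos: [0.5777, 0.1632, 0.2308]
ee_rot: [-3.14, -0.001, 2.05]
wrist_force: [-1.3, -0.9, -1.7]
grip_width: 0.0473
gripper_force: 25.0
```

Run:
```python
from go import *
s=ctrl.state();print(s['tool_pos'],s['gripper_force'],s['grip_width'],need([.5976,.2020,.102]))
```

```text
[0.57772793 0.1632319  0.23079917] 24.999853670597076 0.04733660123392 [0.126 0.179 0.644]
```

Call:
jog_arm --series '[[[-1,0.135,0.185,0,0],[-1,0.135,0.185,0.2,0],[-1,0.135,0.185,0.4,0],[-1,0.135,0.185,0.52,0],[-1,0.135,0.185,0.6,0],[-1,0.135,0.185,0.635,0],[-1,0.135,0.185,0.65,0],[-1,0.135,0.185,0.65,0]]]'

```text
time_s: 31.4
tool_pos: [0.598, 0.2031, 0.1033]
ee_rot: [3.14, 0.0, 2.048]
wrist_force: [-0.4, -0.2, -1.7]
grip_width: 0.0475
gripper_force: 25.0
```

Call:
jog_arm --series '[[[0.5,0,0,0,0],[0.5,0,0,0,0],[0.5,0,0,0,0],[0.5,0,0,0,0],[0.5,0,0,-0.1,0],[0.5,0,0,-0.3,0],[0.5,0,0,-0.55,0],[0.5,-0.3,-0.2,-0.7,0],[0.5,-0.6,-0.4,-0.7,0],[0.5,-1,-0.7,-0.7,0]]]'

```text
time_s: 32.65
tool_pos: [0.5751, 0.0204, 0.2445]
ee_rot: [3.138, 0.002, 2.049]
wrist_force: [0.5, -0.4, -0.4]
grip_width: 0.065
gripper_force: 0.0
```

```bash
python3 look.py
python3 - <<'E'
from go import *
c=cam('wrist');save(c,'w5.png')
c=cam('top');save(c,'top5.png')
hsv=cv2.cvtColor(c['pixels'],cv2.COLOR_RGB2HSV);H,S,V=[hsv[...,i].astype(int) for i in range(3)]
for n in('top','scene'):
    c=cam(n);P=cloud(c);hsv=cv2.cvtColor(c['pixels'],cv2.COLOR_RGB2HSV)
    k=((hsv[...,0]<8)|(hsv[...,0]>172))&(hsv[...,1]>140)&(abs(P[...,0]-.555)<.04)&(abs(P[...,1]-.07)<.04)
    if k.sum(): print(n,k.sum(),P[k].mean(0),P[k].max(0))
E
```

```text
32.65 [0.57506371 0.02038158 0.24446186] [3.13830912e+00 2.35632347e-03 2.04945010e+00]
top 0.066 red [ 406.2 -281. ] mean [ 407. -281.] 21.1 z 0.0693
top 0.071 red [ 406.1 -280.5] mean [ 406.3 -280.7] 20.3 z 0.0702
top 0.132 white [596.3 200.6] mean [597.4 204.7] 20.8 z 0.1316
top 0.132 white [565.6 258.1] mean [566.  257.8] 21.1 z 0.1313
top 0.132 white [531.9 321.9] mean [532.2 321.9] 20.7 z 0.1315
top 0.132 white [502.7 383.7] mean [502.4 383.7] 21.1 z 0.1315
wrist 0.066 white [ 498.  -117.1] mean [ 498.3 -112.3] 18.9 z 0.0648
wrist 0.132 white [601.1 194.3] mean [603.6 188.8] 20.4 z 0.1324
scene 0.132 white [600.8 202.4] mean [601.4 202.3] 23.2 z 0.1324
scene 0.132 white [570.1 260.2] mean [570.6 259.3] 23.0 z 0.1326
scene 0.132 white [536.5 323.4] mean [537.  323.3] 22.8 z 0.1325
scene 0.132 white [506.5 384.8] mean [507.  384.8] 22.0 z 0.1327
top 66 [0.55446358 0.06908176 0.14385732] [0.5755179  0.08725523 0.40969942]
scene 90 [0.55985741 0.07277335 0.14050266] [0.57034269 0.08276118 0.14774901]
```

View pics/top5.png

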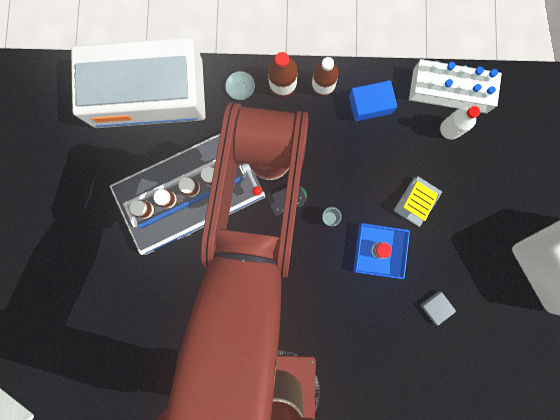

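View pics/w5.png

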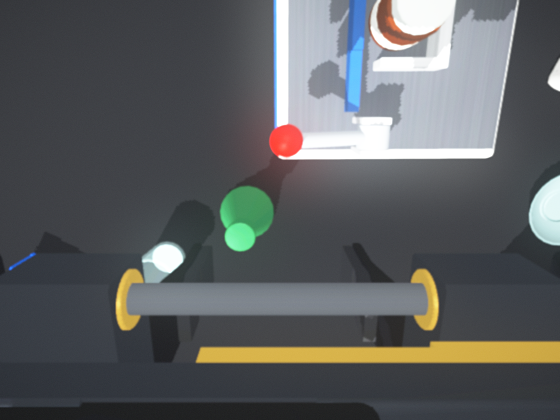

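All four jars stand in the channel, the used jar is in the tray, and the flask and beaker are where they were. In the wrist view the knob is at (286,140) and the lever is open. I'll turn the gripper a quarter turn so it can hold the knob from both sides along the lever's axis.

Call:
jog_arm --series '[[[-0.2,0.05,0.005,0,0.1],[-0.2,0.1,0.01,0,0.2],[-0.2,0.15,0.015,0,0.3],[-0.2,0.2,0.02,0,0.4],[-0.2,0.267,0.035,0,0.5],[-0.2,0.267,0.035,0,0.6],[-0.2,0.267,0.035,0,0.7],[-0.2,0.267,0.035,0,0.8],[-0.2,0.267,0.035,0,0.9],[-0.2,0.267,0.035,0,1]]]'

```text
time_s: 34.25
tool_pos: [0.5562, 0.0744, 0.2416]
ee_rot: [-3.141, 0.0, 0.475]
wrist_force: [-0.1, -0.1, 0.4]
grip_width: 0.0349
gripper_force: 0.0
```

Run:
```python
from go import *
c=cam('wrist');s=ctrl.state();print(s['tool_pos'],s['ee_rot'],s['joint_positions'].round(2),s['grip_width']);save(c,'w6.png')
p=.5273*np.array([.888,.46])-.193*np.array([-.46,.888]);print(p,need([*p,.121]))
P=cloud(c);hsv=cv2.cvtColor(c['pixels'],cv2.COLOR_RGB2HSV)
k=((hsv[...,0]<8)|(hsv[...,0]>172))&(hsv[...,1]>140)&(abs(P[...,0]-.555)<.04)&(abs(P[...,1]-.07)<.04)
print(k.sum(),P[k].mean(0),P[k].min(0),P[k].max(0))
```

```text
[0.55621596 0.0743349  0.24157569] [-3.14133458e+00  1.10693149e-04  4.69062275e-01] [-0.01  0.06  1.67  0.    1.41  1.09] 0.034559930045792935
[0.5570224 0.071174 ] [-0.003  0.016  0.603]
789 [0.55867968 0.06961626 0.13932616] [ 0.51600364  0.03042477 -0.00083501] [0.57005533 0.08207385 0.14804914]
```

View pics/w6.png

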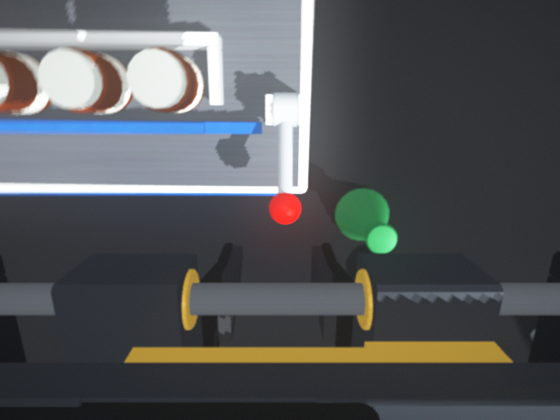

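The knob is at (285,208) and the finger midline at column 277, about 4 mm to the side. The rod runs straight up the image. Descending to grip the knob.

Call:
jog_arm --series '[[[0.1,0,0.02,0.15,0],[0.1,0,0.02,0.3,0],[0.1,0,0.02,0.42,0],[0.1,0,0.02,0.52,0],[0.1,0,0.02,0.6,0],[0.1,0,0.02,0.6,0]]]'

```text
time_s: 35.05
tool_pos: [0.557, 0.0698, 0.1202]
ee_rot: [-3.14, 0.003, 0.48]
wrist_force: [-1.0, -0.1, 0.9]
grip_width: 0.048
gripper_force: 0.0
```

Call:
jog_arm --series '[[[-1,0,0,0,0],[-1,0,0,0,0],[-1,0,0,0,0],[-1,0,0,0,0]]]' --newtons 20

```text
time_s: 35.55
tool_pos: [0.5588, 0.0687, 0.1224]
ee_rot: [3.14, -0.001, 0.478]
wrist_force: [-0.1, -1.7, 2.0]
grip_width: 0.0245
gripper_force: 20.0
```

Run:
```python
from go import *
s=ctrl.state();print(s['tool_pos'],s['ee_rot'],s['grip_width'],s['wrist_force'])
for t in(0,.2,.4,.6,.8,1,1.2,1.4,1.55,1.7,2.3):
    f=.45+t;print(t,np.round([(np.cos(.45)-np.cos(f))*.085/.2,-(np.sin(f)-np.sin(.45))*.085/.2],3))
```

```text
[0.55879791 0.06872865 0.12238971] [ 3.14042414e+00 -1.36172208e-03  4.77598779e-01] 0.024483069867917453 [-0.11241126 -1.74236416  2.01431658]
0 [ 0. -0.]
0.2 [ 0.044 -0.072]
0.4 [ 0.102 -0.134]
0.6 [ 0.171 -0.184]
0.8 [ 0.249 -0.218]
1 [ 0.331 -0.237]
1.2 [ 0.416 -0.239]
1.4 [ 0.5   -0.224]
1.55 [ 0.56  -0.202]
1.7 [ 0.615 -0.171]
2.3 [0.776 0.023]
```

Call:
jog_arm --series '[[[-1,0.02,-0.037,0,0],[-1,0.044,-0.072,0,0],[-1,0.072,-0.104,0,0],[-1,0.102,-0.134,0,0],[-1,0.136,-0.16,0,0],[-1,0.171,-0.184,0,0],[-1,0.21,-0.202,0,0],[-1,0.249,-0.218,0,0],[-1,0.29,-0.229,0,0],[-1,0.331,-0.237,0,0]]]'

```text
time_s: 36.8
tool_pos: [0.5949, 0.1428, 0.1212]
ee_rot: [-3.141, 0.001, 0.479]
wrist_force: [-0.1, 0.4, -0.4]
grip_width: 0.0132
gripper_force: 0.0
```

I put the height values in the sideways slot, so the fingers slid off the knob towards the jars. The wrist force stayed near zero. I'll raise the tool straight up and check what moved.

Call:
jog_arm --series '[[[-1,0,0,-0.2,0],[-1,0,0,-0.4,0],[-1,0,0,-0.6,0],[-1,-0.2,0.15,-0.6,0],[-1,-0.4,0.3,-0.6,0],[-1,-0.4,0.3,-0.6,0]]]'

```text
time_s: 37.55
tool_pos: [0.5507, 0.05, 0.2416]
ee_rot: [3.141, 0.001, 0.476]
wrist_force: [-0.0, 1.5, 0.3]
grip_width: 0.0004
gripper_force: 0.0
```

```bash
python3 look.py
python3 - <<'E'
from go import *
c=cam('wrist');save(c,'w7.png');s=ctrl.state();print(s['tool_pos'])
P=cloud(c);hsv=cv2.cvtColor(c['pixels'],cv2.COLOR_RGB2HSV)
k=((hsv[...,0]<8)|(hsv[...,0]>172))&(hsv[...,1]>140)&(abs(P[...,0]-.575)<.06)&(abs(P[...,1]-.08)<.06)&(P[...,2]>.1)
print(k.sum(),P[k].mean(0),P[k].min(0),P[k].max(0))
E
```

```text
37.55 [0.55070395 0.04996795 0.24155034] [3.14143041e+00 7.16971661e-04 4.75585175e-01]
top 0.066 red [ 407.1 -280.9] mean [ 407.3 -280.3] 21.1 z 0.0696
top 0.071 red [ 405.9 -280.4] mean [ 406.  -280.3] 20.5 z 0.0701
top 0.132 white [565.6 258.1] mean [565.8 258.1] 21.1 z 0.1315
top 0.132 white [531.8 322.1] mean [532.1 322.1] 20.6 z 0.1316
top 0.132 white [502.7 383.7] mean [502.4 383.6] 21.1 z 0.1318
wrist 0.066 white [598.9 267.8] mean [598.9 263.7] 20.0 z 0.0683
wrist 0.132 white [599.8 199.7] mean [600.  199.9] 21.6 z 0.1325
wrist 0.132 white [569.7 256.2] mean [569.7 256.9] 22.7 z 0.1324
scene 0.132 white [601.2 201.9] mean [601.2 202.1] 23.0 z 0.1326
scene 0.132 white [571.4 259. ] mean [570.9 259.3] 23.3 z 0.1328
scene 0.132 white [536.4 324.4] mean [536.9 323.5] 23.3 z 0.1327
scene 0.132 white [507.1 384.6] mean [507.2 385.1] 22.4 z 0.1327
[0.55199644 0.05261727 0.24151606]
790 [0.55936615 0.06978331 0.14405006] [0.54558269 0.05685229 0.13370806] [0.61828276 0.08787679 0.40437653]
```

View pics/w7.png

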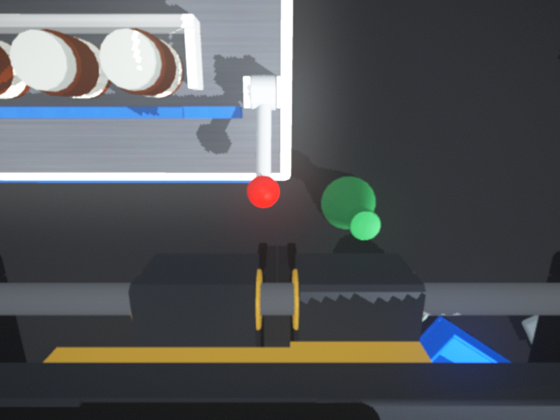

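Nothing was disturbed: the lever is still open with its knob at (263,192), and the jars haven't moved. Repeating the grip, slightly lower this time.

Run:
```python
from go import *
print(need([.5577,.0712,.115]),ctrl.state()['ee_rot'])
```

```text
[ 0.068 -0.069  0.633] [-3.14115133e+00 -2.84220477e-04  4.78842177e-01]
```

Call:
jog_arm --series '[[[0.1,0.068,-0.069,0,0],[0.1,0.068,-0.069,0,0],[0.1,0.068,-0.069,0,0],[0.1,0.068,-0.069,0.15,0],[0.1,0.068,-0.069,0.3,0],[0.1,0.068,-0.069,0.42,0],[0.1,0.068,-0.069,0.54,0],[0.1,0.068,-0.069,0.633,0],[0.1,0.068,-0.069,0.633,0]]]'

```text
time_s: 38.88
tool_pos: [0.5561, 0.07, 0.1133]
ee_rot: [-3.14, 0.003, 0.478]
wrist_force: [-0.3, -0.1, 0.4]
grip_width: 0.048
gripper_force: 0.0
```

Call:
jog_arm --series '[[[-1,0,0,0,0],[-1,0,0,0,0],[-1,0,0,0,0],[-1,0,0,0,0]]]' --newtons 25

```text
time_s: 39.38
tool_pos: [0.5588, 0.0688, 0.1161]
ee_rot: [3.138, -0.002, 0.478]
wrist_force: [2.1, -4.1, 0.8]
grip_width: 0.0244
gripper_force: 25.0
```

Call:
jog_arm --series '[[[-1,0.02,0,-0.037,0],[-1,0.044,0,-0.072,0],[-1,0.072,0,-0.104,0],[-1,0.102,0,-0.134,0],[-1,0.136,0,-0.16,0],[-1,0.171,0,-0.184,0],[-1,0.21,0,-0.202,0],[-1,0.249,0,-0.218,0],[-1,0.29,0,-0.229,0],[-1,0.331,0,-0.237,0]]]'

```text
time_s: 40.62
tool_pos: [0.6154, 0.0981, 0.1631]
ee_rot: [3.139, 0.004, 0.477]
wrist_force: [-4.3, -8.2, 4.4]
grip_width: 0.024
gripper_force: 25.0
```

Call:
jog_arm --series '[[[-1,0.042,0,0,0],[-1,0.085,0,-0.002,0],[-1,0.127,0,0.005,0],[-1,0.169,0,0.013,0],[-1,0.2,0,0.024,0],[-1,0.229,0,0.035,0],[-1,0.257,0,0.05,0],[-1,0.284,0,0.066,0],[-1,0.318,0,0.092,0],[-1,0.35,0,0.12,0]]]'

```text
time_s: 41.88
tool_pos: [0.6786, 0.1328, 0.1379]
ee_rot: [-3.142, 0.0, 0.478]
wrist_force: [0.0, 0.5, -0.0]
grip_width: 0.0004
gripper_force: 0.0
```

Call:
jog_arm --series '[[[0.1,0,0,0,0],[0.1,0,0,0,0],[0.1,0,0,0,0],[0.1,0,0,0,0],[0.1,0,0,-0.1,0],[0.1,0,0,-0.25,0],[0.1,0,0,-0.45,0],[0.1,0,0,-0.6,0],[0.1,-0.3,0.3,-0.6,0],[0.1,-0.5,0.6,-0.6,0]]]'

```text
time_s: 43.12
tool_pos: [0.6497, 0.0109, 0.2613]
ee_rot: [3.14, -0.003, 0.48]
wrist_force: [0.9, -0.6, -0.2]
grip_width: 0.0481
gripper_force: 0.0
```

```bash
python3 look.py
python3 - <<'E'
from go import *
c=cam('scene');save(c,'s8.png');P=cloud(c);hsv=cv2.cvtColor(c['pixels'],cv2.COLOR_RGB2HSV)
k=((hsv[...,0]<8)|(hsv[...,0]>172))&(hsv[...,1]>140)&(abs(P[...,0]-.64)<.1)&(abs(P[...,1]-.1)<.09)&(P[...,2]>.1)&(P[...,2]<.2)
q=P[k].mean(0);print(k.sum(),q,q[:2]@[.888,.46],q[:2]@[-.46,.888])
E
```

```text
43.125 [0.64965005 0.01093943 0.2612603 ] [ 3.13953023e+00 -2.90935848e-03  4.80221799e-01]
top 0.066 red [ 406.2 -281. ] mean [ 407.1 -281.3] 21.1 z 0.0697
top 0.071 red [ 406.2 -280.3] mean [ 406.3 -280.4] 20.5 z 0.0699
top 0.132 white [597.1 201.5] mean [597.7 206.5] 20.3 z 0.1313
top 0.132 white [565.6 258.1] mean [565.9 257.9] 21.1 z 0.1316
top 0.132 white [531.9 321.9] mean [532.2 322. ] 20.7 z 0.1314
top 0.132 white [502.7 383.7] mean [502.6 383.8] 21.1 z 0.1319
wrist 0.132 white [600.9 199.1] mean [600.8 199.4] 22.6 z 0.1324
scene 0.132 white [600.5 202.2] mean [601.1 201.8] 22.8 z 0.1326
scene 0.132 white [570.8 259.1] mean [570.6 259.6] 22.9 z 0.1326
scene 0.132 white [536.3 324.2] mean [536.9 323.4] 23.1 z 0.1327
scene 0.132 white [506.7 385.9] mean [506.8 384.8] 22.8 z 0.1329
91 [0.56009865 0.07315363 0.14078771] 0.531018274089193 -0.19268495702852104
```

View pics/s8.png

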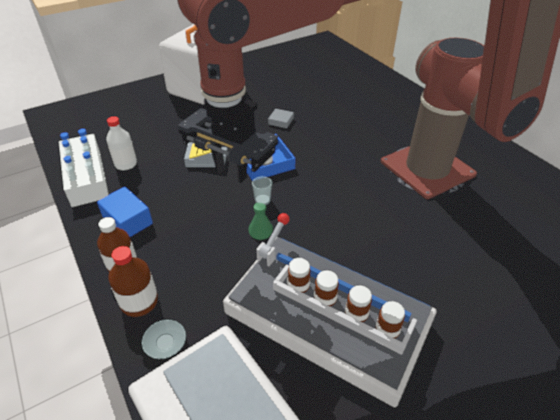

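The knob slipped out partway and the lever sprang back to open, with its knob at (283,218). The jars are undisturbed. I'll retry with the full 60 N grip and smaller stages.

Run:
```python
from go import *
print(need([.5580,.0705,.114]),need([.558,.0705,.2]))
```

```text
[-0.272 -0.479  0.731] [-0.271 -0.479  0.301]
```

Call:
jog_arm --series '[[[0.1,-0.1,-0.2,0,0],[0.1,-0.2,-0.4,0,0],[0.1,-0.272,-0.479,0,0],[0.1,-0.272,-0.479,0.15,0],[0.1,-0.272,-0.479,0.35,0],[0.1,-0.272,-0.479,0.5,0],[0.1,-0.272,-0.479,0.65,0],[0.1,-0.272,-0.479,0.731,0],[0.1,-0.272,-0.479,0.731,0]]]'

```text
time_s: 44.45
tool_pos: [0.5567, 0.0723, 0.1115]
ee_rot: [-3.14, 0.002, 0.479]
wrist_force: [0.4, -0.6, 0.6]
grip_width: 0.0481
gripper_force: 0.0
```

Call:
jog_arm --series '[[[-1,0,0,0,0],[-1,0,0,0,0],[-1,0,0,0,0],[-1,0,0,0,0],[-1,0,0,0,0]]]' --newtons 60

```text
time_s: 45.08
tool_pos: [0.5594, 0.0691, 0.1135]
ee_rot: [3.136, -0.003, 0.477]
wrist_force: [4.7, -7.0, -0.7]
grip_width: 0.0227
gripper_force: 60.0
```

Call:
jog_arm --series '[[[-1,0.02,0,-0.037,0],[-1,0.044,0,-0.072,0],[-1,0.072,0,-0.104,0],[-1,0.102,0,-0.134,0],[-1,0.136,0,-0.16,0],[-1,0.171,0,-0.184,0],[-1,0.171,0,-0.184,0]]]'

```text
time_s: 45.95
tool_pos: [0.5868, 0.0834, 0.1474]
ee_rot: [3.138, 0.006, 0.477]
wrist_force: [0.4, -12.0, -8.3]
grip_width: 0.0233
gripper_force: 60.0
```

```bash
cat > lev.py <<'E'
from go import *
s=ctrl.state();p=np.array(s['tool_pos']);f=np.array(s['wrist_force']);e=np.array([.888,.46]);g=np.array([-.46,.888])
print('A,B,z',p[:2]@e,p[:2]@g,p[2],'F',f[:2]@e,f[:2]@g,f[2],s['grip_width'],s['ee_rot'])
c=cam('scene');P=cloud(c);hsv=cv2.cvtColor(c['pixels'],cv2.COLOR_RGB2HSV)
k=((hsv[...,0]<8)|(hsv[...,0]>172))&(hsv[...,1]>140)&(abs(P[...,0]-.62)<.12)&(abs(P[...,1]-.1)<.09)&(P[...,2]>.1)&(P[...,2]<.21)
if k.sum():q=P[k].mean(0);print('knob',k.sum(),q[:2]@e,q[:2]@g,q[2])
E
python3 lev.py
```

```text
A,B,z 0.5594666686210633 -0.19586422142228138 0.1474435559032382 F -5.1107179668751 -10.81478870074786 -8.302912065203609 0.02326477288688244 [3.13783949 0.00553781 0.47662926]
knob 59 0.5651937304851069 -0.19495882261391528 0.17320962160963674
```

Call:
jog_arm --series '[[[-1,0.039,0.017,-0.018,0],[-1,0.078,0.017,-0.034,0],[-1,0.119,0.017,-0.045,0],[-1,0.16,0.017,-0.053,0],[-1,0.16,0.017,-0.053,0]]]'

```text
time_s: 46.62
tool_pos: [0.6154, 0.0981, 0.158]
ee_rot: [-3.14, 0.006, 0.478]
wrist_force: [-6.0, -4.0, -2.1]
grip_width: 0.0222
gripper_force: 60.0
```

```bash
python3 lev.py
```

```text
A,B,z 0.5915653814616687 -0.19594431916953609 0.15803242501627543 F -7.132510795356955 -0.7881054407859218 -2.1155140635228906 0.022229258839658643 [-3.13996644  0.00623693  0.47794403]
knob 35 0.5947512514622195 -0.19598763426932891 0.18280594308195935
```

Call:
jog_arm --series '[[[-1,0.03,0,-0.012,0],[-1,0.06,0,-0.014,0],[-1,0.085,0,-0.014,0],[-1,0.115,0,-0.012,0],[-1,0.142,0,-0.008,0],[-1,0.142,0,-0.008,0]]]'

```text
time_s: 47.42
tool_pos: [0.6438, 0.1123, 0.1622]
ee_rot: [3.141, -0.002, 0.478]
wrist_force: [-0.4, 0.1, -1.1]
grip_width: 0.0007
gripper_force: 0.0
```

```bash
python3 lev.py
```

```text
A,B,z 0.6233590019195906 -0.1964794751706902 0.1622178110216268 F -0.27777598431443806 0.23662360088355766 -1.0621384933377829 0.000655025630614602 [ 3.14088297e+00 -1.95768488e-03  4.78052559e-01]
```

The knob popped out of the pads again before the high point. I'll push it instead: closed fingers on the -x side of the knob, following the arc so that friction helps lift it.

Call:
jog_arm --series '[[[-1,0,0,-0.2,0],[-1,0,0,-0.4,0],[-1,-0.25,-0.01,-0.4,0],[-1,-0.5,-0.01,-0.4,0],[-1,-0.63,-0.01,-0.4,0],[-1,-0.63,-0.01,-0.2,0],[-1,-0.63,-0.01,0,0],[-1,-0.63,-0.01,0.15,0],[-1,-0.63,-0.01,0.23,0],[-1,-0.63,-0.01,0.23,0]]]'

```text
time_s: 48.72
tool_pos: [0.5294, 0.0558, 0.1145]
ee_rot: [-3.141, 0.002, 0.478]
wrist_force: [-0.0, 0.0, 0.6]
grip_width: 0.0006
gripper_force: 0.0
```

```bash
python3 lev.py;python3 - <<'E'
import numpy as np
for t in(0,.15,.3,.45,.6,.8,1,1.2,1.4,1.6,1.7):
    f=.45+t;print(t,np.round([(np.cos(.45)-np.cos(f))*.085/.2,-(np.sin(f)-np.sin(.45))*.085/.2],3))
E
```

```text
A,B,z 0.4957485181677504 -0.19399485913768705 0.1145063068106141 F -0.011669370103523737 0.03936179220040264 0.5712550145596202 0.0006455505075282017 [-3.14070998e+00  1.54502004e-03  4.77738413e-01]
knob 96 0.5304906283001097 -0.19279269587156503 0.1401388057347949
0 [ 0. -0.]
0.15 [ 0.032 -0.055]
0.3 [ 0.072 -0.105]
0.45 [ 0.119 -0.148]
0.6 [ 0.171 -0.184]
0.8 [ 0.249 -0.218]
1 [ 0.331 -0.237]
1.2 [ 0.416 -0.239]
1.4 [ 0.5   -0.224]
1.6 [ 0.579 -0.192]
1.7 [ 0.615 -0.171]
```

Call:
jog_arm --series '[[[-1,0.03,0,0,0],[-1,0.05,0,-0.005,0],[-1,0.065,0,-0.035,0],[-1,0.085,0,-0.065,0],[-1,0.105,0,-0.092,0],[-1,0.127,0,-0.117,0],[-1,0.15,0,-0.138,0],[-1,0.175,0,-0.158,0],[-1,0.21,0,-0.178,0],[-1,0.23,0,-0.188,0]]]'

```text
time_s: 50.02
tool_pos: [0.5683, 0.0739, 0.1556]
ee_rot: [3.14, 0.009, 0.477]
wrist_force: [-16.7, -9.4, 15.4]
grip_width: 0.0007
gripper_force: 10.4
```

```bash
python3 lev.py
```

```text
A,B,z 0.5386327453776641 -0.19576796317951162 0.15562451525038778 F -19.19653368786061 -0.6403744101458299 15.44092015629597 0.0007212526139022287 [3.13967287 0.00859714 0.47736327]
knob 112 0.5639179359849363 -0.1926444549890276 0.17655437687294845
```

Call:
jog_arm --series '[[[-1,0.02,0,-0.03,0],[-1,0.05,0,-0.045,0],[-1,0.09,0,-0.06,0],[-1,0.13,0,-0.07,0],[-1,0.17,0,-0.075,0],[-1,0.21,0,-0.077,0],[-1,0.25,0,-0.077,0],[-1,0.29,0,-0.07,0],[-1,0.33,0,-0.06,0],[-1,0.36,0,-0.05,0]]]'

```text
time_s: 51.32
tool_pos: [0.6351, 0.1107, 0.1621]
ee_rot: [-3.141, 0.0, 0.478]
wrist_force: [0.0, -0.8, -0.3]
grip_width: 0.0001
gripper_force: 0.0
```

```bash
python3 lev.py
```

```text
A,B,z 0.6148849266097706 -0.1938748616525688 0.16210375190894466 F -0.3394448220243966 -0.6989791495039088 -0.3441305542982045 0.0001154234893626418 [-3.14090244e+00  1.95119827e-04  4.78029403e-01]
knob 103 0.6678201794217705 -0.1921782819135232 0.1642500487899476
```

The lever is past the high point and swinging over. I'll retreat upwards and check that it closed.

Call:
jog_arm --series '[[[-1,0,0,0,0],[-1,0,0,0,0],[-1,0,0,-0.2,0],[-1,0,0,-0.4,0],[-1,0,0,-0.5,0]]]'

```text
time_s: 52.0
tool_pos: [0.6358, 0.11, 0.2659]
ee_rot: [3.14, -0.004, 0.478]
wrist_force: [0.6, 0.9, -0.5]
grip_width: 0.0005
gripper_force: 0.0
```

```bash
python3 lev.py
python3 - <<'E'
from go import *
c=cam('scene');save(c,'s9.png')
print(caps(c,.132))
p=np.array([.532,-.379]);print(ctrl.state()['tool_pos'],need([*p,.2]))
E
```

```text
A,B,z 0.6151787198846189 -0.19483454043822804 0.2659391354256052 F 0.958630888427281 0.5114652357066618 -0.50510151618453 0.0005339744064211398 [ 3.13986517 -0.0038801   0.47759363]
knob 106 0.6866514140209412 -0.19306738134992846 0.1367435389711346
[('white', array([605.8, 203.1]), 'mean', array([604.7, 203.7]), 23.2, 'z', 0.1325), ('white', array([575.5, 260.5]), 'mean', array([574.5, 261.4]), 23.0, 'z', 0.1327), ('white', array([541.5, 325.2]), 'mean', array([541.4, 325.8]), 22.8, 'z', 0.1329), ('white', array([510.7, 385.4]), 'mean', array([509.7, 386.4]), 23.5, 'z', 0.1327)]
[0.63612567 0.11000302 0.26584929] [-1.588  1.931  0.326]
```

View pics/s9.png

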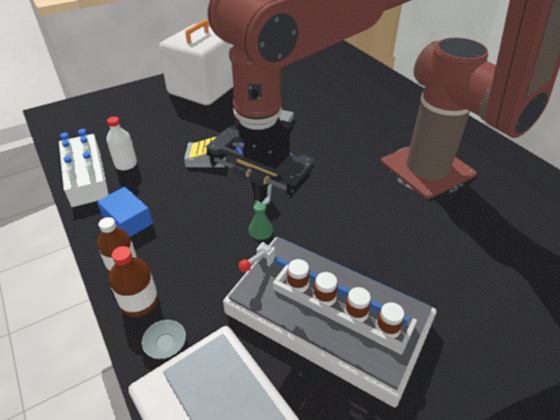

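The lever is closed, with the knob at (245,266) matching the predicted closed position. The jars have shifted a few mm and are clamped by the bar. Next is the pedal.

Call:
jog_arm --series '[[[-1,-0.2,0.25,0,0],[-1,-0.4,0.5,0,0],[-1,-0.6,0.75,0,0],[-1,-0.8,0.97,0,0],[-1,-0.8,0.97,0,0]]]'

```text
time_s: 52.72
tool_pos: [0.5798, -0.1398, 0.2603]
ee_rot: [-3.14, 0.003, 0.472]
wrist_force: [-0.1, 1.1, -0.2]
grip_width: 0.0004
gripper_force: 0.0
```

Call:
jog_arm --series '[[[-1,-0.2,0.25,0,0],[-1,-0.4,0.5,0.1,0],[-1,-0.6,0.75,0.2,0],[-1,-0.7,0.9,0.3,0],[-1,-0.7,0.9,0.3,0]]]'

```text
time_s: 53.35
tool_pos: [0.5379, -0.3609, 0.1977]
ee_rot: [-3.135, 0.003, 0.474]
wrist_force: [0.8, 1.1, -1.3]
grip_width: 0.0001
gripper_force: 0.0
```

Run:
```python
from go import *
s=ctrl.state();print(s['time_s'],s['tool_pos'],need([.534,-.378,.06]))
c=cam('wrist');P=cloud(c);hsv=cv2.cvtColor(c['pixels'],cv2.COLOR_RGB2HSV);H,S=hsv[...,0],hsv[...,1]
for n in('wrist','scene'):
    c=cam(n);P=cloud(c);hsv=cv2.cvtColor(c['pixels'],cv2.COLOR_RGB2HSV)
    m=(hsv[...,0]>22)&(hsv[...,0]<36)&(hsv[...,1]>150)&(abs(P[...,0]-.55)<.1)&(abs(P[...,1]+.39)<.1)&(P[...,2]<.07)&(P[...,2]>.015)
    if m.sum()>20: print(n,m.sum(),cv2.minAreaRect((P[m][:,:2]*1000).astype(np.float32)),P[m][:,2].min(),P[m][:,2].max())
```

```text
53.35 [ 0.53785159 -0.36086306  0.19767651] [-0.054  0.072  0.688]
wrist 7553 ((552.647216796875, -394.15679931640625), (75.50171661376953, 95.94538879394531), 58.36628723144531) 0.02319399190721816 0.0661728704688973
```

Call:
jog_arm --series '[[[-1,-0.068,0.076,0,0],[-1,-0.068,0.076,0.2,0],[-1,-0.068,0.076,0.4,0],[-1,-0.068,0.076,0.58,0],[-1,-0.068,0.076,0.68,0],[-1,-0.068,0.076,0.72,0],[-1,-0.068,0.076,0.76,0],[-1,-0.068,0.076,0.79,0],[-1,-0.068,0.076,0.81,0],[-1,-0.068,0.076,0.82,0]]]'

```text
time_s: 54.75
tool_pos: [0.5363, -0.3809, 0.0419]
ee_rot: [3.139, -0.001, 0.478]
wrist_force: [-4.7, 3.3, 10.0]
grip_width: 0.0005
gripper_force: 4.3
```

Call:
jog_arm --series '[[[-1,0,0,0.01,0],[-1,0,0,0.02,0],[-1,0,0,0.03,0],[-1,0,0,0.03,0],[-1,0,0,0.03,0]]]'

```text
time_s: 55.38
tool_pos: [0.536, -0.3807, 0.0364]
ee_rot: [3.14, -0.0, 0.478]
wrist_force: [-5.9, 3.6, 11.9]
grip_width: 0.0004
gripper_force: 5.6
```

Call:
jog_arm --series '[[[-1,0,0,0.01,0],[-1,0,0,0.02,0],[-1,0,0,0.02,0],[-1,0,0,0.02,0]]]'

```text
time_s: 55.88
tool_pos: [0.5361, -0.3808, 0.0357]
ee_rot: [3.14, 0.0, 0.478]
wrist_force: [-13.6, 10.3, 31.7]
grip_width: 0.0007
gripper_force: 14.9
```

It's on the stop: the force jumped to 32 N with no further travel. Holding here for over two seconds.

Call:
jog_arm --series '[[[-1,0,0,0,0],[-1,0,0,0,0],[-1,0,0,0,0],[-1,0,0,0,0],[-1,0,0,0,0],[-1,0,0,0,0],[-1,0,0,0,0],[-1,0,0,0,0],[-1,0,0,0,0],[-1,0,0,0,0]]]'

```text
time_s: 57.12
tool_pos: [0.5361, -0.3808, 0.0357]
ee_rot: [3.14, 0.0, 0.478]
wrist_force: [-13.8, 10.0, 31.5]
grip_width: 0.0004
gripper_force: 14.8
```

Call:
jog_arm --series '[[[-1,0,0,0,0],[-1,0,0,0,0],[-1,0,0,0,0],[-1,0,0,0,0],[-1,0,0,0,0],[-1,0,0,0,0],[-1,0,0,0,0],[-1,0,0,0,0],[-1,0,0,0,0],[-1,0,0,0,0]]]'

```text
time_s: 58.38
tool_pos: [0.5361, -0.3808, 0.0358]
ee_rot: [3.14, 0.0, 0.478]
wrist_force: [-13.2, 10.9, 31.2]
grip_width: 0.0004
gripper_force: 14.8
```

Call:
jog_arm --series '[[[-1,0,0,-0.03,0],[-1,0,0,-0.1,0],[-1,0,0,-0.2,0],[-1,0,0,-0.4,0],[-1,0,0,-0.6,0],[-1,-0.1,0,-0.7,0],[-1,-0.3,0,-0.7,0],[-1,-0.5,0,-0.7,0],[-1,-0.5,0,-0.7,0]]]'

```text
time_s: 59.5
tool_pos: [0.4443, -0.427, 0.1697]
ee_rot: [3.141, 0.001, 0.475]
wrist_force: [0.5, 0.5, -0.3]
grip_width: 0.0006
gripper_force: 0.0
```

```bash
python3 look.py; python3 lev.py
python3 - <<'E'
from go import *
c=cam('top');save(c,'top9.png');P=cloud(c);hsv=cv2.cvtColor(c['pixels'],cv2.COLOR_RGB2HSV)
m=(hsv[...,0]>22)&(hsv[...,0]<36)&(hsv[...,1]>150)&(abs(P[...,0]-.55)<.1)&(abs(P[...,1]+.39)<.1)&(P[...,2]<.08)
print('pedal z',m.sum(),P[m][:,2].min(),P[m][:,2].max())
E
```

```text
59.5 [ 0.4442984  -0.4270446   0.16973736] [3.14142152e+00 7.01201274e-04 4.74629485e-01]
top 0.066 red [ 406.2 -281. ] mean [ 406.3 -280.8] 21.1 z 0.0695
top 0.071 red [ 406.2 -280.3] mean [ 406.5 -280.4] 20.5 z 0.0698
top 0.132 white [600.  202.7] mean [599.8 202.7] 20.6 z 0.1313
top 0.132 white [569.8 259.9] mean [569.5 260.2] 21.0 z 0.1314
top 0.132 white [536.2 324.7] mean [536.8 324.4] 21.2 z 0.1315
top 0.132 white [505.3 385.2] mean [505.3 385.5] 21.0 z 0.1315
wrist 0.066 white [ 427.2 -673. ] mean [ 427.7 -671.2] 21.1 z 0.0655
wrist 0.066 red [ 409.2 -283. ] mean [ 410.1 -283.2] 23.0 z 0.0711
wrist 0.071 red [ 410.3 -284.3] mean [ 410.8 -283.9] 21.4 z 0.0714
scene 0.132 white [604.6 203.5] mean [604.7 203.6] 23.0 z 0.1325
scene 0.132 white [574.4 261.2] mean [574.4 261.3] 22.7 z 0.1325
scene 0.132 white [541.4 325.1] mean [541.3 325.8] 22.7 z 0.1326
scene 0.132 white [509.5 386.3] mean [509.9 386.4] 22.7 z 0.1328
A,B,z 0.2010742076595394 -0.5835384327971981 0.16937806713391118 F 0.9883709883155968 -0.5793070130556526 -0.13693245788998645 0.0002661068182513674 [ 3.14120382e+00 -4.68540478e-04  4.77692817e-01]
knob 106 0.686654976472174 -0.1932498115272914 0.1364758347865207
pedal z 699 0.009551056484115028 0.06612751980333464
```

View pics/top9.png

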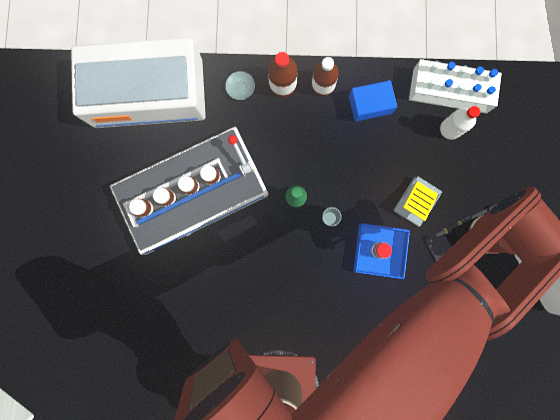

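The final state looks right, but the wrist view found a white round patch near (0.427, -0.673). I'll check whether it's a jar before handing in.

Run:
```python
from go import *
c=cam('wrist');save(c,'w10.png');q=np.linalg.inv(c['W'])@[.427,-.673,.066,1];p=c['mtx']@q[:3];print(p[:2]/p[2])
```

```text
[511.36812163 348.8602561 ]
```

View pics/w10.png

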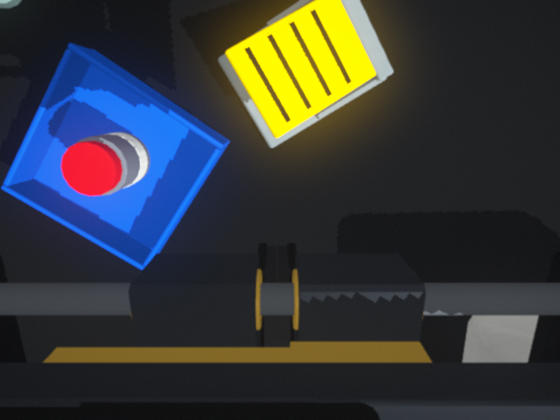

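The patch at (511,349) is the face of the white box, not a jar. The used jar stands upright in the tray at (105,165), and the pedal at (305,70) is up. Handing in.

```bash
python3 -c "
from bench import ctrl
print(ctrl.sign_off())"
```

```text
the job is handed in; nothing more can be done
None
```

The job is handed in at about 60 s: the used jar stands in the wash-up tray, all four amber jars are clamped in the shaker with the lever closed (third try, after the knob slipped from the gripper twice), and the pedal was then held on its stop for over two seconds and released; the beaker and flask were left in place.

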